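# Set the swivel vise over to its 30 degree mark

## Robot

A 6-joint arm with a two-finger parallel gripper is mounted at the origin on a cart in front of the work surface, level with it; the furniture and walls round the work are solid. World frame = base frame: x ahead of the robot, y to its left, z up, the work surface at z = 0. Lengths are in m, angles in rad, forces in N, time in s.
With the tool pointing down it reaches from about 0.35 to 0.85 m from the base axis. Payload 8.1 kg.
Tool frame: the origin (TCP) lies at the very end of the fingers, on their centre line; the grasp point (between the pads) lies 19 mm behind it; y points along the fingers, x is the direction in which the jaws open and shut, and the axes are right-handed (so a half turn about y gives the same grasp; the last joint's range is limited). The gripper opens to 85 mm and grips with 20 to 120 N. Pads are 22 mm wide; open, the fingers measure 114 mm over their backs; the gripper's body (76 mm by 85 mm) begins 54 mm behind the grasp point. The pads swing forward as they close: fully open they stand 13 mm farther back than shut.
Start: joints at [-1.395, 0.13, 1.488, -0, 1.523, -0.085], TCP at [0.155, -0.58, 0.231] pointing down, gripper open.
Joint ranges: [-2.96, 2.96], [-0.89, 2.26], [0.02, 2.5], [-1.34, 4.48], [0, 2.73], [-2.66, 2.66]. Speed limits (rad/s): [2.39, 2.39, 2.79, 3.14, 3.14, 3.14].

## Interface

Orientations are given as a rotation vector (axis times angle).
In Python, from bench import robot, eyes, close_job gives the robot as it stands. The module is installed in compiled form; this text tells all that it offers.
- The arm moves only by the tool send_rows, never from a script. Its argument "deltas" is a list of rows, each an object with "linear": the shift along the tool's x, y, z in mm, a list of three; "spin": the turn about the tool's y in rad; "jaw": the closure, from 0 (fully open) to 1 (shut). In form: [{"linear": [dx, dy, dz], "spin": spin, "jaw": jaw}, ...]. A call has 1 to 12 rows; each row shifts and turns the commanded pose from where the row before left it, along the tool's axes as they then stand; what a row does not reach is not made up. A row lasts 1/10 s, in which the tool goes at most 50 mm and 8.59 degrees, less where a joint would pass 70% of its speed; a pose out of reach is approached as far as the arm can. A call is refused whole if a number of a shift passes 50 or a number of a turn 0.15, either way. A call with a gripper value outside its range is refused whole. The fingers move at their own pace and stop on an object; "newtons" is the grip in N (left out, the last holds). Time passes only in rows, so rows that do not move let the fingers close. It gives the time, the measured TCP pose, the force and the opening at its end, in the units of the state.
- robot.state(): the state, without advancing time (a new reading comes with each control period).
- eyes.read_camera(name): name is "scene" or "top"; returns a dict with "pixels" (420x560x3 uint8, red, green, blue), "z_map" (420x560 float32, m along the optical axis (not along the pixel's ray), 0 where there is no reading), "camera_matrix" (3x3 intrinsics, pixels), "cam_to_world" (4x4, takes a point from camera to world coordinates). Camera axes: x right, y up, looking along -z (the intrinsics and any distortion apply to the point x, -y, -z); pixel columns grow to the right and rows downward; lengths in m; the calibration is good to about 2 mm. A picture is of the moment at which its call begins.
- close_job(): hands the job in, once; it reports no verdict.
The state is a dict: "time_s": time; "qpos": joint angles; "joint_velocities": joint speeds; "joint_efforts": joint torques, N m; "ee_pos": TCP position; "tool_rot": TCP orientation; "wrist_force": force on the tool from outside, world axes, zero at the start; "wrist_torque": the same for the moment, N m; "opening": finger opening in m.
Only numpy, scipy, OpenCV 4.12 (cv2) and the standard library are available. Lean on these libraries where they do the work, as an engineer would, in place of code of your own. Each camera call takes 0.05 s, during which the arm holds its last target.

## Task

Set the small swivel vise over to 30 degrees for the next job: push the ball lever of its base clamp anticlockwise (seen from above) until the clamp is slack, swing the head anticlockwise until its pointer stands on the 30 degree line of the base scale, then push the lever clockwise to do the clamp up firmly by feel, so the head is locked but the screw is not overstrained. Do not drag the head round against the clamp, leave the tools and parts beside it where they are, and let go at the end.

Things in the scene. Friction and masses are not known exactly. Their poses are not given: they have to be found in the camera images.
- vise_base: Round dark-grey base casting of the swivel vise, fixed to the bench, foot 184 mm across, 26 mm high. Origin: centre of its underside, on the swivel axis, z up. At -y is the lug with the ball lever. At +y a white scale without figures on its bevel: a line each 5 degrees, -45 to +45, longer each 15, the 0 line (at +y) longest and thickest. 30 is the 2nd long line anticlockwise of 0 (toward -x).
- vise_head (a joint): Angle of the swivelling head, rad, positive anticlockwise from above; what the pointer shows on the scale (0.5236 = the 30 degree line; at 0 the fixed jaw points along the base's +x, the spindle with its tommy bar along -x). 3 kg, borne by the base. Slack, it turns against about 0.35 N m of friction about the vertical axis through vise_base and stays where it is left; clamped it does not turn.
- jaw (a point): Middle of the head's fixed jaw, 59.5 mm from the swivel axis along the head's x, 90 mm above the bench; a good hold for swinging the head. The jaw is 30 mm thick along the head's x, 62 mm wide along y, its top 98 mm above the bench, free down to 58 mm. Gap to the slide jaw (33 mm thick, same width and height) 49 mm; nothing behind. Site axes: x from the swivel axis to the jaw, z up.
- pointer_tip (a point): Tip of the steel pointer screwed to the head's round flange, 79.5 mm from the swivel axis on the head's +y side, 37 mm above the bench.
- mark_30 (a point): Middle of the 30 degree line on the base's bevelled scale, 81 mm from the swivel axis, 23.5 mm above the bench.
- clamp_dog: Steel hold-down bar (32 x 70 mm, top 48.5 mm above the bench) under the lever's hub; its toe clamps the head's flange. Origin on the swivel axis. Lever force on it: 65 N locks, 125 N overstrains. Found only nipped up, less than 65 N, by an amount that differs, at a lever angle that differs (worn thread): feel it. From there 0.6 to 0.95 rad anticlockwise makes it slack; a spring lifts it.
- caliper: Bystander: digital caliper, 229 mm long, lying left of the vise. Origin at the centre of its underside.
- hex_key: Bystander: black 8 mm hex key, 79 mm long, lying right of the vise, beyond the lever.
- t_plate_1: Bystander: white truss plate, 73 x 100 x 8 mm, lying right of the vise, beyond the lever.
- pen_1: Bystander: white marker pen with black cap, 135 mm long, lying left of the vise beyond the caliper.
- clamp_lever: Clamp lever on an upright screw, 94 mm from the swivel axis at the base's -y. Origin: on the screw axis under its hub, 48.5 mm above the bench; x along the arm. Hub 21 mm across, 18 mm high; 9 mm steel arm rising outward to a black ball. Clockwise from above tightens, sinking 1.5 mm per rad. Stays where left. Found within 45 degrees of the base's -y; no stop, nothing in its way.
- lever_ball (a point): Centre of the lever's black ball, 24 mm across, 60 mm from the screw axis, about 88 mm above the bench; x outward along the lever, z up. Can be pushed sideways with shut fingers or gripped from above. Push needed on it, level and square to the lever: slack 1 to 2 N; climbing as the screw tightens: clamped right at 14 to 15 N (10 or less: not locked; 20: overstrained).

How it is judged:
By the outcome, as a careful person would: the job done as asked, in the order asked, and still so for the second after the job is handed in, with the robot touching nothing.
It also fails if it takes over 64 s, if anything falls off the work surface, if the arm or the gripper's body presses on something with over 40 N, if the wrist force passes 120 N, or if a joint passes its speed limit or range.

## Working session

There is one attempt and no reset: what is moved stays moved. The work goes in short steps, Python scripts to look and compute and a tool call to move; the robot and the scene stay as the last step left them, time stands still between calls to the robot, and variables do not carry over. Pictures are saved under pics/ and viewed, and the job is handed in when it is done.

Besides the shell and the picture viewer there is one more tool, called as name(argument=value, ...) on one line, values as JSON. send_rows: Moves the arm, as the interface text tells. Its arguments: {"type":"object","properties":{"deltas":{"type":"array"},"newtons":{"type":"number"}},"required":["deltas"]}

```bash
mkdir -p pics; cat > h.py <<'E'
from bench import robot, eyes, close_job
import numpy as np, cv2
from scipy.spatial.transform import Rotation as R
def snap(n,f):
    d=eyes.read_camera(n); np.savez('pics/'+f+'.npz',**d)
    cv2.imwrite('pics/'+f+'.png',d['pixels'][...,::-1]); return d
def load(f): return dict(np.load('pics/'+f+'.npz'))
def px(d,u,v,z=None):
    K=d['camera_matrix'];T=d['cam_to_world']
    r=np.array([(u-K[0,2])/K[0,0],-(v-K[1,2])/K[1,1],-1.])
    if z is None: p=r*d['z_map'][int(round(v)),int(round(u))]
    else:
        rw=T[:3,:3]@r; p=r*((z-T[2,3])/rw[2])
    return T[:3,:3]@p+T[:3,3]
def proj(d,p):
    K=d['camera_matrix'];T=d['cam_to_world']
    c=T[:3,:3].T@(np.array(p)-T[:3,3]); return K[0,0]*c[0]/-c[2]+K[0,2], K[1,1]*-c[1]/-c[2]+K[1,2]
def crop(d,u0,v0,u1,v1,s,f):
    c=d['pixels'][v0:v1,u0:u1,::-1]; cv2.imwrite('pics/'+f+'.png',cv2.resize(c,None,fx=s,fy=s,interpolation=cv2.INTER_CUBIC))
E
python3 - <<'E'
from h import *
np.set_printoptions(precision=4,suppress=True)
for n in('top','scene'):
    d=snap(n,n+'0'); print(d['camera_matrix'],d['cam_to_world'])
print(robot.state())
E
```

```text
[[409.2983   0.     282.6933]
 [  0.     409.2983 210.15  ]
 [  0.       0.       1.    ]] [[-0.0236  0.996  -0.0866  0.4563]
 [-0.9995 -0.0253 -0.0188 -0.0285]
 [-0.0209  0.0861  0.9961  1.1213]
 [ 0.      0.      0.      1.    ]]
[[426.0041   0.     283.6698]
 [  0.     426.0041 207.2248]
 [  0.       0.       1.    ]] [[-0.7053  0.3402 -0.622  -0.1514]
 [-0.7085 -0.3089  0.6345  0.7297]
 [ 0.0237  0.8882  0.4589  0.6154]
 [ 0.      0.      0.      1.    ]]
{'time_s': 0.1, 'qpos': array([-1.3954,  0.1311,  1.4892, -0.    ,  1.523 , -0.0854]), 'joint_velocities': array([ 0.0005, -0.0015, -0.0013,  0.0021, -0.0006,  0.0025]), 'joint_efforts': array([  0.0016, -57.095 , -50.1944,  -0.0001,   0.0081,   0.    ]), 'ee_pos': array([ 0.1546, -0.5792,  0.2303]), 'tool_rot': array([-1.3202,  1.0158, -1.0137]), 'wrist_force': array([ 0.5357, -0.1301, -0.1228]), 'wrist_torque': array([-0.0014,  0.0289,  0.0167]), 'opening': 0.0851464002720304}
```

View pics/top0.png

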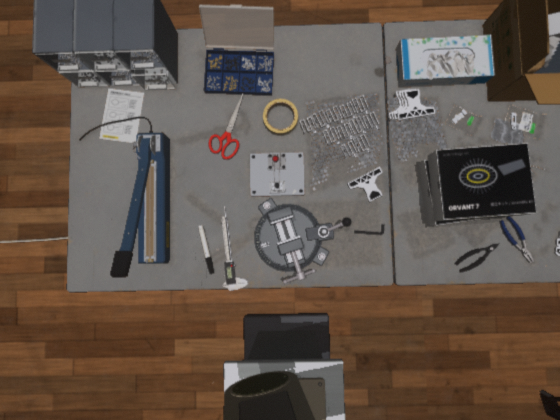

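View pics/scene0.png

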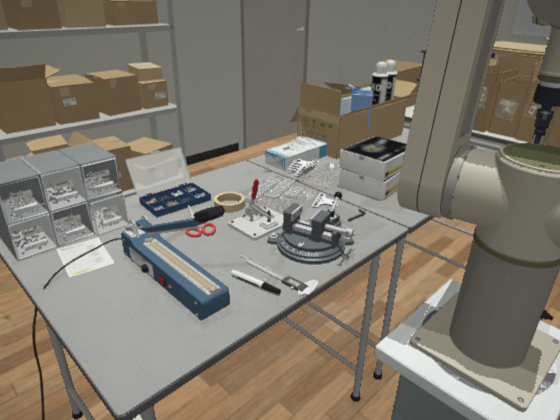

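```bash
python3 - <<'E'
from h import *
d=load('top0'); crop(d,240,190,400,290,5,'c1')
d=load('scene0'); crop(d,260,185,380,270,6,'c2')
E
```

```text
(no output)
```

View pics/c1.png

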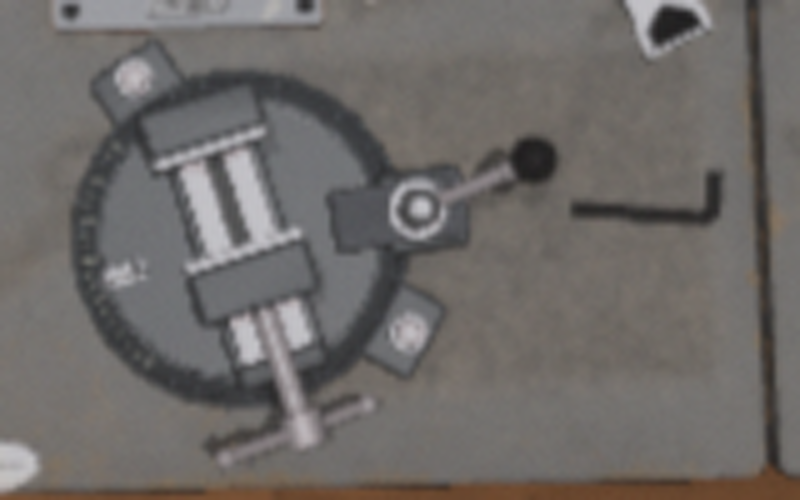

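View pics/c2.png

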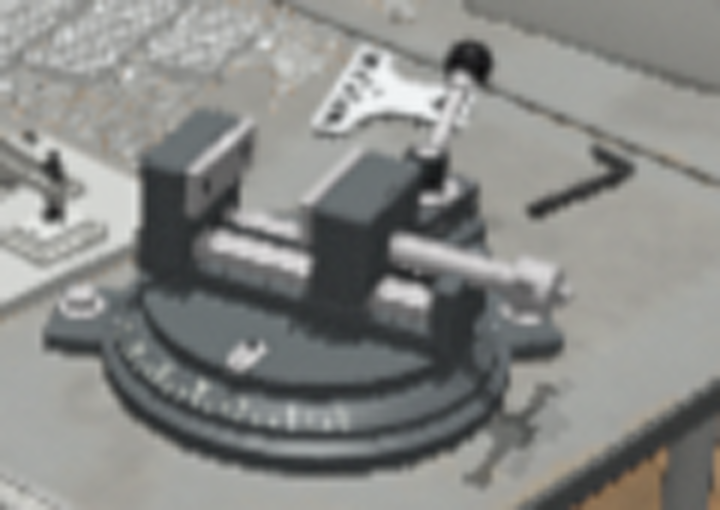

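```bash
cat > seg.py <<'E'
from h import *
def cloud(d):
    K=d['camera_matrix'];T=d['cam_to_world']
    v,u=np.mgrid[0:420,0:560]; z=d['z_map']
    P=np.stack([(u-K[0,2])/K[0,0]*z,-(v-K[1,2])/K[1,1]*z,-z],-1)
    return P@T[:3,:3].T+T[:3,3]
E
python3 - <<'E'
from seg import *
np.set_printoptions(precision=4,suppress=True,linewidth=150)
d=load('top0');P=cloud(d)
for n,(u,v) in dict(hub=(420,208),ball=(534,158),flange=(330,150),jaw=(200,125),slide=(250,275),bench=(600,350),dogL=(345,222)).items():
    print(n,px(d,240+u/5-.4,190+v/5-.4))
m=(P[...,2]>.09)&(P[...,2]<.105); 
sub=np.zeros_like(m);sub[190:290,240:330]=1
n,l,s,c=cv2.connectedComponentsWithStats((m&sub).astype(np.uint8))
for i in range(1,n):
    if s[i,4]>20:
        q=P[l==i]; r=cv2.minAreaRect((q[:,:2]*1000).astype(np.float32)); print(s[i],q.mean(0),r)
# polar view of heights
z=np.round(P[195:285:3,245:345:3,2]*1000).astype(int)
for r in z: print(' '.join('%3d'%x for x in r))
E
```

```text
hub [ 0.4908 -0.1119  0.0737]
ball [ 0.5133 -0.1669  0.1029]
flange [ 0.5236 -0.0681  0.0406]
jaw [ 0.5342 -0.0012  0.0987]
slide [ 0.4587 -0.0244  0.1001]
bench [ 0.414  -0.2126  0.0007]
dogL [ 0.4853 -0.0746  0.0475]
[267 206  26  19 294] [ 0.5334 -0.002   0.0985] ((533.5946655273438, -1.63037109375), (30.22019386291504, 61.352928161621094), 17.019325256347656)
[277 236  27  19 324] [ 0.4572 -0.0252  0.0988] ((457.19097900390625, -25.11469268798828), (32.26206970214844, 60.86819076538086), 16.979841232299805)
[283 279   8   5  23] [ 0.3688 -0.0122  0.0976] ((368.4354248046875, -14.514729499816895), (8.230953216552734, 18.19900894165039), 4.970047473907471)
 -1   3  13  15  14  15  15  12  11  14  11  14  14  13  15  14  15  10   4  12   4   1   2   0   3   0  -2  -2   5   0   4  -3   1   0
1121   1  -1   0   0   4  -1   0   2   2  -1  -1   0  -2   2   1   0  -3   0  -3   3  -1   1   2   2   3   3   3   3  -3   5   4   1  -2
  4  -1   2   4  -1  -1   1  15  13  10   2   2   0  -4   0  -1   0   1   6   1   3   2   1  -1   0   1   1  -3  -2   3   1  -1   0   3
  3  -1  -2   3  -1   0 
[... 2954 characters left out ...]
1   0   1   1   0
  3   4   1   4   1   1   3   3   1   2   1  11  11  17  18  15  12  77  76   1   3  -2  53  55   0  -1   1   2   1   2   4   0   0   5
 -3   1   2   2   0   0   3   0   0  -3  -1   3   1   1   1   0   3  67  83  77  65  61   2   1   2   4   2   0   3   4  -2   3   1   0
  2   5   3   3   1   1   1   2   0   1   1   0  -1  -1   0   4  -3  80  78  80   3  -1   2   1   2   1  -2   1   1   3   0   4   0   1
  1  -1   2   2   0   2 1121   0   3   3   0   4  -1  -3  88  90  89   4  76   0  -1   2   0   2   3   1  -1  -1   1   1   3   2   4   1
  7  -2  -2   1  -3   2   4   2 1121 1121   1   2   2 103  93   1   2   2   5  -3   3   0   1   1   3  -1  -2   3   3  -1   0   3   3   0
```

```bash
python3 - <<'E'
from seg import *
from scipy.optimize import least_squares
np.set_printoptions(precision=2,suppress=True,linewidth=150)
d=load('top0');P=cloud(d)
q=P[190:290,240:345].reshape(-1,3)*1000
c0=np.array([476.6,-19.2])
# foot/base outline: edge points per angle (z>8) 
def circ(pts):
    f=lambda p:np.hypot(pts[:,0]-p[0],pts[:,1]-p[1])-p[2]
    return least_squares(f,[*pts.mean(0),50],loss='soft_l1').x
rr=np.hypot(*(q[:,:2]-c0).T); an=np.degrees(np.arctan2(q[:,1]-c0[1],q[:,0]-c0[0]))
pts=[]
for a in range(-180,180,4):
    s=(abs(an-a)<2)&(rr<110)&(q[:,2]>33)&(q[:,2]<44)
    if s.sum()>3: pts.append([a,rr[s].max()])
print(np.array(pts)[::2].T)
s=(q[:,2]>44)&(q[:,2]<53.5)&(q[:,1]<-65); t=q[s]
print(s.sum(),t.mean(0),cv2.minAreaRect(t[:,:2].astype(np.float32)))
# scale unwrapping in both views
for n in('top0','scene0'):
    d=load(n)
    im=cv2.cvtColor(d['pixels'],cv2.COLOR_RGB2GRAY)
    A=np.arange(20,180,.5); Rr=np.arange(68,96,.5)
    M=np.zeros((len(Rr),len(A),2),np.float32)
    for i,r in enumerate(Rr):
        z=23.5 if 1 else 0
        for j,a in enumerate(A):
            M[i,j]=proj(d,np.array([c0[0]+r*np.cos(np.radians(a)),c0[1]+r*np.sin(np.radians(a)),z])/1000)
    o=cv2.remap(im,M,None,cv2.INTER_CUBIC)
    cv2.imwrite(f'pics/unw_{n}.png',cv2.resize(cv2.normalize(o,None,0,255,cv2.NORM_MINMAX),(800,280),interpolation=cv2.INTER_CUBIC))
E
python3 -c "
import cv2,numpy as np
cv2.imwrite('pics/unw.png',np.vstack([cv2.imread('pics/unw_top0.png'),cv2.imread('pics/unw_scene0.png')]))"
```

```text
[[-140.   -132.   -124.   -116.   -108.   -100.    -92.    -84.    -76.    -68.    -60.    -52.    -44.    -36.    -28.    -20.    -12.     52.
    60.     68.     76.     84.     92.    100.    108.    116.    124.    132.    140.    148.    156.    164.    172.  ]
 [  71.68   71.91   71.95   71.93   72.11   70.11  108.8    49.34   47.95   73.23   73.63   74.14   73.74   73.29   73.59   74.58   75.17   74.67
    73.89   72.52   72.72   73.53   73.17   71.87   71.6    72.12   71.39   71.99   72.24   71.5    71.51   71.31   71.81]]
244 [484.94 -97.22  49.61] ((447.47259521484375, -107.27320861816406), (116.18730163574219, 70.1623306274414), 6.047598361968994)
```

View pics/unw.png

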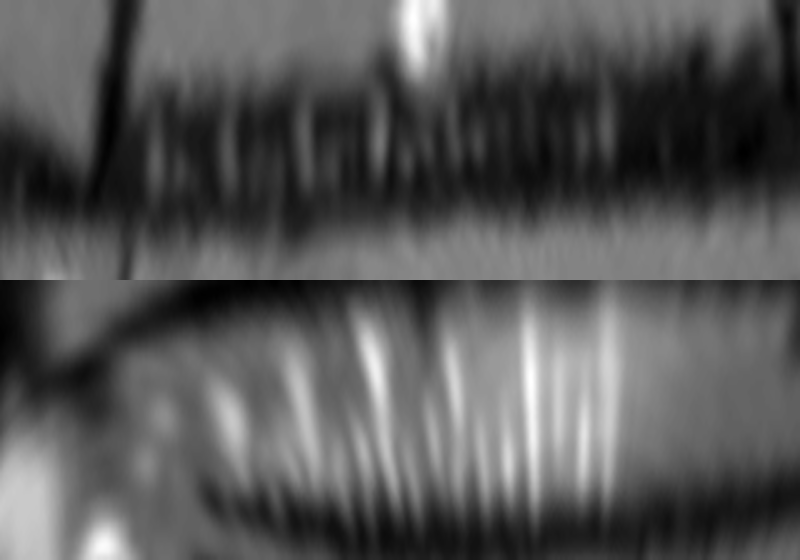

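```bash
cat > fitc.py <<'E'
from seg import *
from scipy.optimize import least_squares
from scipy.ndimage import gaussian_filter1d
def fit(n,c,z,r0,w,angs,pol,verbose=0):
    d=load(n) if isinstance(n,str) else n
    im=cv2.cvtColor(d['pixels'],cv2.COLOR_RGB2GRAY).astype(np.float32)
    rs=np.arange(r0-w,r0+w,.25); out=[]
    for a in angs:
        t=np.radians(a)
        M=np.array([[proj(d,np.array([c[0]+r*np.cos(t),c[1]+r*np.sin(t),z])/1000) for r in rs]],np.float32)
        p=gaussian_filter1d(cv2.remap(im,M,None,cv2.INTER_LINEAR)[0],4); g=np.gradient(p)*pol
        k=g.argmax(); out.append((a,rs[k],g[k]))
    o=np.array(out);t=np.radians(o[:,0])
    f=lambda p:p[0]+p[1]*np.cos(t)+p[2]*np.sin(t)-o[:,1]
    s=least_squares(f,[r0,0,0],loss='soft_l1',f_scale=.5)
    return s.x,np.abs(s.fun),o
E
python3 - <<'E'
from fitc import *
np.set_printoptions(precision=2,suppress=True,linewidth=150)
c=[477.2,-19.1]
A=[a for a in range(-180,180,5) if not(-105<a<-65 or 30<a<70 or -150<a<-105 or abs(a)>165)]
x,e,o=fit('top0',c,10,92,9,A,1);print('foot top',x,np.median(e),o[:,1])
A2=[a for a in range(-180,180,5) if not(-115<a<-65 or 0<a<45 or abs(a)>145 or 95<a<118)]
x,e,o=fit('top0',c,37,73,5,A2,-1);print('flange top',x,np.median(e),o[:,1])
x,e,o=fit('scene0',c,5,92,8,[a for a in range(60,175,4)],1);print('foot scene',x,np.median(e),o[:,1])
d=load('top0'); crop(d,250,215,300,265,12,'c3')
E
```

```text
foot top [91.96  1.68  0.2 ] 0.41269341833077533 [99.25 99.   91.25 90.   91.   92.75 92.25 92.5  92.5  94.25 92.75 93.25 94.   93.   94.   93.75 92.75 93.75 93.5  94.   92.75 94.5  92.   91.25
 96.5  92.75 92.75 93.75 92.5  92.25 92.75 91.5  91.75 90.75 90.75 91.5  91.5  90.5  90.5  91.5  90.5  89.25 90.   91.25 89.75]
flange top [74.5   1.13 -0.16] 0.3600222764126997 [75.75 74.   75.25 71.75 73.   73.75 74.25 74.25 75.   75.25 75.5  76.   75.25 75.75 75.75 75.75 75.75 76.   75.75 75.5  70.   75.25 74.75 74.25
 75.   74.5  75.5  75.25 72.75 75.75 75.   72.   74.   72.25 74.25 75.   71.5  73.25]
foot scene [91.24 -2.4   4.03] 0.5655013013422803 [93.25 93.75 93.75 94.   95.   95.5  94.5  95.75 95.5  95.5  96.25 96.75 95.75 95.   96.75 94.75 96.5  95.75 95.25 95.   95.   95.5  96.   93.5
 95.5  95.75 94.5  94.   95.75]
```

View pics/c3.png

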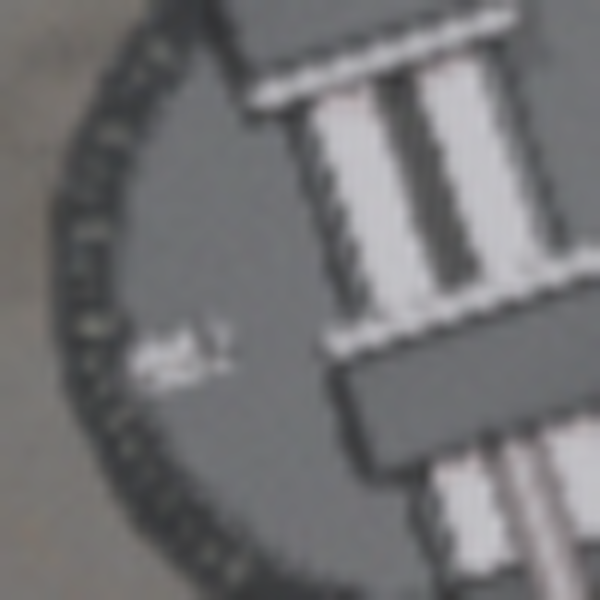

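```bash
cat > ov.py <<'E'
from seg import *
def rotz(a): c,s=np.cos(a),np.sin(a); return np.array([[c,-s],[s,c]])
def overlay(d,c,yaw,head,lev,f,box,s):
    u0,v0,u1,v1=box
    im=cv2.resize(d['pixels'][v0:v1,u0:u1,::-1],None,fx=s,fy=s,interpolation=cv2.INTER_CUBIC)
    def pl(pts,col,z,cl=True):
        q=[]
        for p in pts:
            u,v=proj(d,np.array([p[0],p[1],z if np.isscalar(z) else 0])/1000); q.append([((u+.5)-u0)*s-.5,((v+.5)-v0)*s-.5])
        cv2.polylines(im,[np.round(np.array(q)*8).astype(np.int32)],cl,col,1,cv2.LINE_AA,3)
    c=np.array(c);B=rotz(np.radians(yaw));H=rotz(np.radians(yaw+head))
    th=np.linspace(0,2*np.pi,73)
    cir=lambda c,r:[c+r*np.array([np.cos(t),np.sin(t)]) for t in th]
    rect=lambda M,x0,x1,y0,y1:[c+M@np.array(p) for p in((x0,y0),(x1,y0),(x1,y1),(x0,y1))]
    pl(cir(c,92),(0,255,255),12)
    pl(rect(H,44.5,74.5,-31,31),(0,255,0),98); pl(rect(H,-37.5,-4.5,-31,31),(0,255,0),98)
    for t in range(-45,46,15):
        m=B@rotz(np.radians(t)); pl([c+m@np.array([0,76]),c+m@np.array([0,86])],(0,0,255) if t!=30 else (255,0,255),23.5,False)
    hub=c+B@np.array([0,-94]); pl(cir(hub,10.5),(255,128,0),66.5)
    L=rotz(np.radians(lev))@np.array([60,0])+hub; pl(cir(L,12),(255,128,0),88)
    pt=c+H@np.array([0,79.5]); pl([c+H@np.array([0,65]),pt],(255,255,0),37,False)
    cv2.imwrite('pics/'+f+'.png',im); return hub,L
E
python3 - <<'E'
from ov import *
print(overlay(load('top0'),[478.6,-18.9],7.4,9.7,-66,'o1',(250,190,360,275),7))
print(overlay(load('scene0'),[478.6,-18.9],7.4,9.7,-66,'o2',(268,185,368,265),8))
E
```

```text
(array([ 490.70678608, -112.11708926]), array([ 515.11098466, -166.92981672]))
(array([ 490.70678608, -112.11708926]), array([ 515.11098466, -166.92981672]))
```

View pics/o1.png

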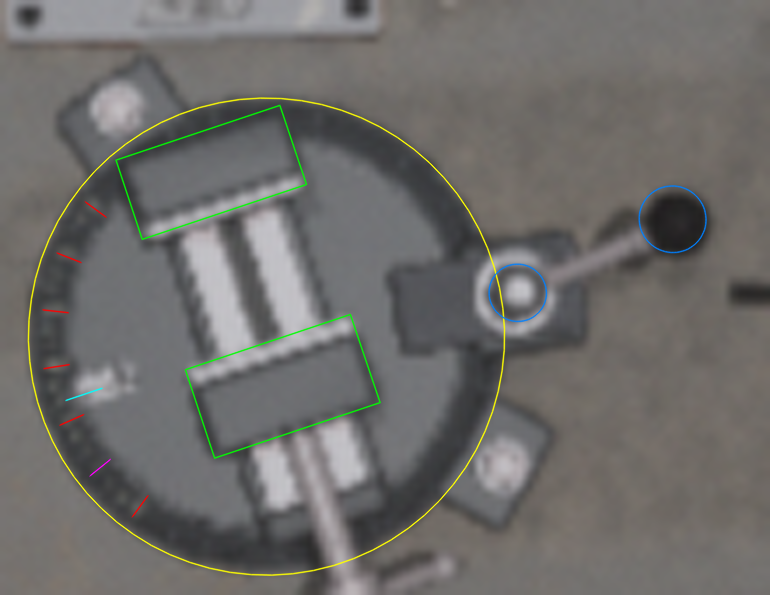

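View pics/o2.png

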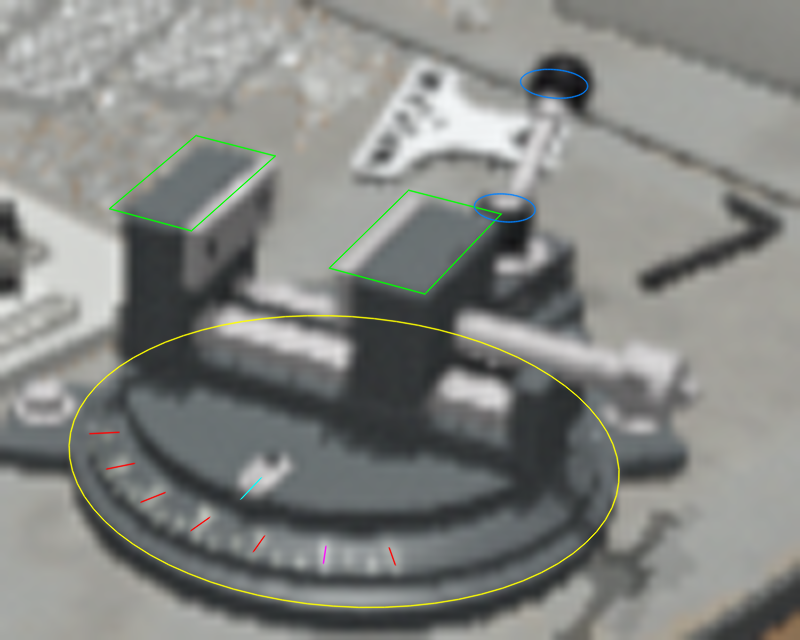

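```bash
cat >> h.py <<'E'
def st(msg=''):
    s=robot.state(); M=R.from_rotvec(s['tool_rot']).as_matrix()
    print('t',round(s['time_s'],2),'p',np.round(s['ee_pos']*1000,1),'F',np.round(s['wrist_force'],2),'open',round(s['opening']*1000,1),'yawx',round(np.degrees(np.arctan2(M[1,0],M[0,0])),2)); return s,M
def go(target_mm,yawx_deg):
    s,M=st(); dw=np.array(target_mm)-s['ee_pos']*1000
    yx=np.degrees(np.arctan2(M[1,0],M[0,0])); dy=(yawx_deg-yx+180)%360-180
    print('M',np.round(M,3).tolist(),'world d',np.round(dw,1),'tool d',np.round(M.T@dw,1),'spin',round(-np.radians(dy),4),'(deg',round(dy,1),')  q',np.round(s['qpos'],2))
E
python3 - <<'E'
from h import *
hub=np.array([490.7,-112.1]);a=np.radians(-66);l=np.array([np.cos(a),np.sin(a)]);t=np.array([-l[1],l[0]])
p=hub+60*l-t*(12+11+12); print(p)
go([*p,78],-66); go([*p,78],114)
E
```

```text
[ 483.13010757 -181.14850997]
t 0.1 p [ 154.6 -579.2  230.3] F [ 0.54 -0.13 -0.12] open 85.1 yawx -75.06
M [[0.258, -0.0, 0.966], [-0.966, 0.002, 0.258], [-0.002, -1.0, 0.0]] world d [ 328.5  398.1 -152.3] tool d [-299.6  152.9  420. ] spin -0.1581 (deg 9.1 )  q [-1.4   0.13  1.49 -0.    1.52 -0.09]
t 0.1 p [ 154.6 -579.2  230.3] F [ 0.54 -0.13 -0.12] open 85.1 yawx -75.06
M [[0.258, -0.0, 0.966], [-0.966, 0.002, 0.258], [-0.002, -1.0, 0.0]] world d [ 328.5  398.1 -152.3] tool d [-299.6  152.9  420. ] spin 2.9835 (deg -170.9 )  q [-1.4   0.13  1.49 -0.    1.52 -0.09]
```

send_rows(deltas=[{"linear": [-30, 0, 40], "spin": 0, "jaw": 1}, {"linear": [-30, 0, 40], "spin": 0, "jaw": 1}, {"linear": [-30, 0, 40], "spin": 0, "jaw": 1}, {"linear": [-30, 0, 40], "spin": 0, "jaw": 1}, {"linear": [-30, 0, 40], "spin": 0, "jaw": 1}, {"linear": [-30, 0, 40], "spin": 0, "jaw": 1}, {"linear": [-30, 0, 40], "spin": 0, "jaw": 1}, {"linear": [-30, 0, 40], "spin": 0, "jaw": 1}, {"linear": [-30, 0, 40], "spin": 0, "jaw": 1}, {"linear": [-15, 0, 30], "spin": -0.08, "jaw": 1}, {"linear": [-15, 0, 30], "spin": -0.08, "jaw": 1}, {"linear": [0, 0, 0], "spin": 0, "jaw": 1}], newtons=40)

```text
time_s: 1.3
ee_pos: [0.4831, -0.1764, 0.2308]
tool_rot: [-1.38, 0.889, -0.888]
wrist_force: [-0.3, 0.6, 0.5]
opening: -0.0
```

```bash
python3 - <<'E'
from h import *
go([483.1,-181.1,78],-66)
E
```

```text
t 1.3 p [ 483.1 -176.4  230.8] F [-0.25  0.58  0.54] open -0.0 yawx -65.51
M [[0.415, -0.0, 0.91], [-0.91, 0.002, 0.415], [-0.001, -1.0, 0.001]] world d [  -0.    -4.7 -152.8] tool d [  4.5 152.7  -2. ] spin 0.0086 (deg -0.5 )  q [-0.45 -0.1   1.72  0.    1.52  0.69]
```

send_rows(deltas=[{"linear": [4.5, 40, -2], "spin": 0.009, "jaw": 1}, {"linear": [0, 40, 0], "spin": 0, "jaw": 1}, {"linear": [0, 40, 0], "spin": 0, "jaw": 1}, {"linear": [0, 20, 0], "spin": 0, "jaw": 1}, {"linear": [0, 12, 0], "spin": 0, "jaw": 1}, {"linear": [0, 0, 0], "spin": 0, "jaw": 1}])

```text
time_s: 1.9
ee_pos: [0.4798, -0.1843, 0.0775]
tool_rot: [-1.377, 0.904, -0.899]
wrist_force: [-0.8, -0.4, 0.6]
opening: 0.0001
```

```bash
python3 - <<'E'
from h import *
go([483.1,-181.1,78],-66)
d=snap('scene','s1'); crop(d,260,130,400,250,5,'c4'); d=snap('top','t1'); crop(d,240,160,400,280,5,'c5')
E
```

```text
t 1.9 p [ 479.8 -184.3   77.5] F [-0.83 -0.43  0.58] open 0.1 yawx -66.45
M [[0.4, -0.003, 0.917], [-0.917, 0.001, 0.4], [-0.003, -1.0, -0.002]] world d [3.3 3.2 0.5] tool d [-1.6 -0.5  4.3] spin -0.0079 (deg 0.5 )  q [-0.47  0.03  1.88 -0.    1.23  0.69]
```

View pics/c4.png

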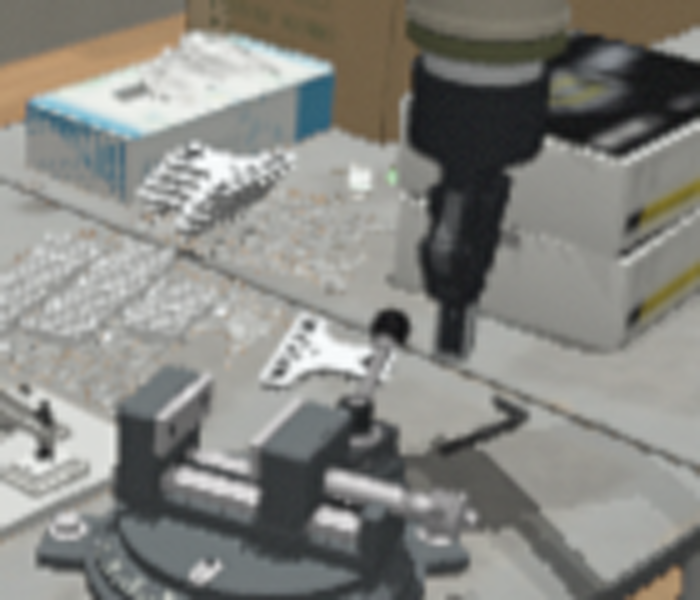

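View pics/c5.png

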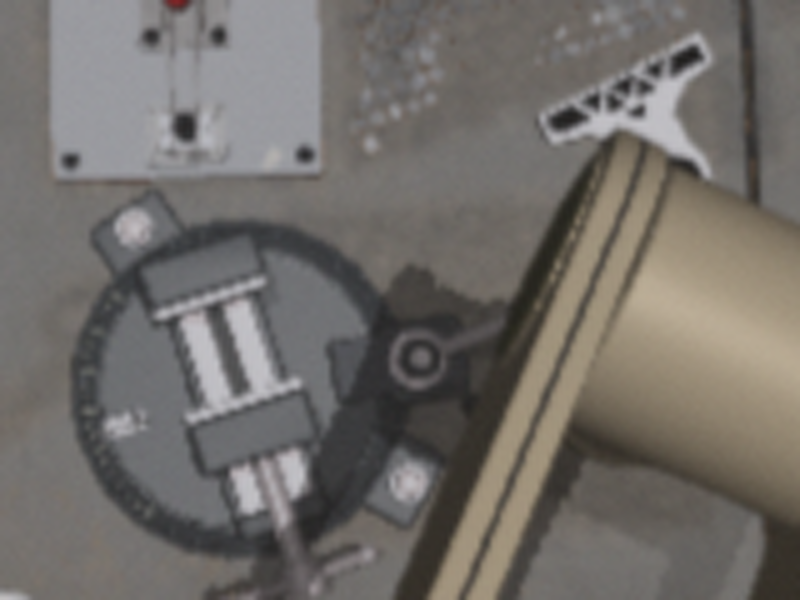

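send_rows(deltas=[{"linear": [0, 0, 4], "spin": 0, "jaw": 1}, {"linear": [0, 0, 4], "spin": 0, "jaw": 1}, {"linear": [0, 0, 2], "spin": 0, "jaw": 1}, {"linear": [0, 0, 2], "spin": 0, "jaw": 1}, {"linear": [0, 0, 2], "spin": 0, "jaw": 1}])

```text
time_s: 2.5
ee_pos: [0.4941, -0.1791, 0.0795]
tool_rot: [-1.377, 0.901, -0.901]
wrist_force: [-6.5, -4.2, 4.3]
opening: -0.0
```

```bash
python3 - <<'E'
from h import *
go([483.1,-181.1,78],-66)
E
```

```text
t 2.5 p [ 494.1 -179.1   79.5] F [-6.47 -4.22  4.31] open -0.0 yawx -66.39
M [[0.401, -0.001, 0.916], [-0.916, -0.001, 0.401], [0.0, -1.0, -0.001]] world d [-11.   -2.   -1.5] tool d [ -2.6   1.5 -10.9] spin -0.0068 (deg 0.4 )  q [-0.44  0.06  1.85 -0.    1.23  0.71]
```

send_rows(deltas=[{"linear": [0.8, 1, 2], "spin": -0.033, "jaw": 1}, {"linear": [0.8, 1, 2], "spin": -0.033, "jaw": 1}, {"linear": [0.8, 0, 2], "spin": -0.033, "jaw": 1}, {"linear": [0.8, 0, 2], "spin": -0.033, "jaw": 1}])

```text
time_s: 2.9
ee_pos: [0.5022, -0.1787, 0.0773]
tool_rot: [-1.42, 0.8, -0.798]
wrist_force: [-4.0, -1.9, 1.9]
opening: -0.0002
```

```bash
cat > lev.py <<'E'
from h import *
hub=np.array([490.7,-112.1])
def lev(side=1):
    s,M=st(); F=s['wrist_force']; p=s['ee_pos'][:2]*1000
    # face normal = tool z sign
    n=M[:2,2]; print('along tool x,y,z force',np.round(M.T@F,2), 'hub-rel in tool x,z', np.round([(p-hub)@M[:2,0],(p-hub)@M[:2,2]],1),'q',np.round(s['qpos'],2))
    # lever angle: contact face at p+11 n*side ; ball centre at +12 further; solve (60 l).n = (p-hub).n+23*side
    c=((p-hub)@n+23*side)/60; th=np.degrees(np.arctan2(n[1],n[0]))
    print('lever est', th-np.degrees(np.arccos(np.clip(c,-1,1))))
E
python3 -c "
from lev import *
lev()"
```

```text
t 2.9 p [ 502.2 -178.7   77.3] F [-4.01 -1.91  1.89] open -0.2 yawx -58.77
along tool x,y,z force [-0.45 -1.89 -4.43] hub-rel in tool x,z [ 62.9 -24.7] q [-0.44  0.08  1.83 -0.    1.23  0.59]
lever est -60.41163350354091
```

send_rows(deltas=[{"linear": [1.2, 0, 3], "spin": -0.05, "jaw": 1}, {"linear": [1.2, 0, 3], "spin": -0.05, "jaw": 1}, {"linear": [1.2, 0, 3], "spin": -0.05, "jaw": 1}, {"linear": [1.2, 0, 3], "spin": -0.05, "jaw": 1}, {"linear": [1.2, 0, 3], "spin": -0.05, "jaw": 1}, {"linear": [1.2, 0, 3], "spin": -0.05, "jaw": 1}, {"linear": [1.2, 0, 3], "spin": -0.05, "jaw": 1}, {"linear": [1.2, 0, 3], "spin": -0.05, "jaw": 1}])

```text
time_s: 3.7
ee_pos: [0.5269, -0.1699, 0.0773]
tool_rot: [-1.515, 0.49, -0.489]
wrist_force: [-1.8, -0.8, 1.3]
opening: 0.0004
```

```bash
python3 -c "
from lev import *
lev()"
```

```text
t 3.7 p [ 526.9 -169.9   77.3] F [-1.83 -0.82  1.25] open 0.4 yawx -35.81
along tool x,y,z force [-1.01 -1.25 -1.74] hub-rel in tool x,z [ 63.2 -25.7] q [-0.4   0.14  1.77 -0.    1.23  0.22]
lever est -38.38639806318142
```

send_rows(deltas=[{"linear": [1.2, 0, 3], "spin": -0.05, "jaw": 1}, {"linear": [1.2, 0, 3], "spin": -0.05, "jaw": 1}, {"linear": [1.2, 0, 3], "spin": -0.05, "jaw": 1}, {"linear": [1.2, 0, 3], "spin": -0.05, "jaw": 1}, {"linear": [1.2, 0, 3], "spin": -0.05, "jaw": 1}, {"linear": [1.2, 0, 3], "spin": -0.05, "jaw": 1}, {"linear": [1.2, 0, 3], "spin": -0.05, "jaw": 1}, {"linear": [1.2, 0, 3], "spin": -0.05, "jaw": 1}, {"linear": [1.2, 0, 3], "spin": -0.05, "jaw": 1}, {"linear": [1.2, 0, 3], "spin": -0.05, "jaw": 1}, {"linear": [1.2, 0, 3], "spin": -0.05, "jaw": 1}, {"linear": [0, 0, 0], "spin": 0, "jaw": 1}])

```text
time_s: 4.9
ee_pos: [0.5513, -0.1442, 0.0774]
tool_rot: [-1.57, 0.06, -0.06]
wrist_force: [-0.7, -0.0, 0.1]
opening: 0.0002
```

```bash
python3 -c "
from lev import *
lev()"
```

```text
t 4.9 p [ 551.3 -144.2   77.4] F [-0.7  -0.03  0.13] open 0.2 yawx -4.35
along tool x,y,z force [-0.7  -0.13 -0.09] hub-rel in tool x,z [ 62.9 -27.4] q [-0.35  0.18  1.73 -0.    1.24 -0.27]
lever est -8.565272360434705
```

send_rows(deltas=[{"linear": [0, 0, -10], "spin": 0, "jaw": 1}, {"linear": [0, 0, -15], "spin": 0, "jaw": 1}, {"linear": [0, -35, 0], "spin": 0, "jaw": 1}, {"linear": [0, -35, 0], "spin": 0, "jaw": 1}, {"linear": [0, -10, 0], "spin": -0.09, "jaw": 0.41}, {"linear": [0, 0, 40], "spin": -0.09, "jaw": 0.41}, {"linear": [0, 0, 40], "spin": -0.09, "jaw": 0.41}, {"linear": [0, 0, 40], "spin": -0.09, "jaw": 0.41}, {"linear": [0, 0, 0], "spin": 0, "jaw": 0.41}, {"linear": [0, 0, 0], "spin": 0, "jaw": 0.41}])

```text
time_s: 5.9
ee_pos: [0.5369, -0.0505, 0.1574]
tool_rot: [-1.56, -0.222, 0.222]
wrist_force: [-0.3, -0.5, 0.6]
opening: 0.0503
```

```bash
python3 - <<'E'
from h import *
go([534.5,-1.5,70],17.2)
d=snap('scene','s2'); crop(d,260,130,400,250,5,'c6')
E
```

```text
t 5.9 p [536.9 -50.5 157.4] F [-0.34 -0.45  0.56] open 50.3 yawx 16.2
M [[0.96, 0.0, -0.279], [0.279, -0.0, 0.96], [0.0, -1.0, -0.001]] world d [ -2.4  49.  -87.4] tool d [11.4 87.4 47.8] spin -0.0174 (deg 1.0 )  q [-0.19  0.01  1.75 -0.    1.38 -0.47]
```

View pics/c6.png

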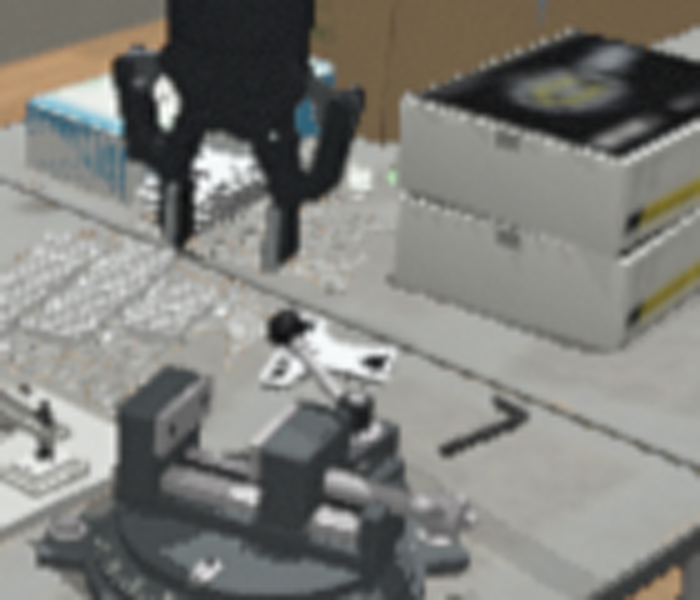

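send_rows(deltas=[{"linear": [11, 0, 24], "spin": -0.017, "jaw": 0.41}, {"linear": [0, 0, 24], "spin": 0, "jaw": 0.41}, {"linear": [0, 0, 0], "spin": 0, "jaw": 0.41}, {"linear": [0, 20, 0], "spin": 0, "jaw": 0.41}, {"linear": [0, 20, 0], "spin": 0, "jaw": 0.41}, {"linear": [0, 20, 0], "spin": 0, "jaw": 0.41}, {"linear": [0, 20, 0], "spin": 0, "jaw": 0.41}, {"linear": [0, 7, 0], "spin": 0, "jaw": 0.41}, {"linear": [0, 0, 0], "spin": 0, "jaw": 0.41}])

```text
time_s: 6.85
ee_pos: [0.5328, -0.0023, 0.0691]
tool_rot: [-1.558, -0.232, 0.236]
wrist_force: [0.3, -0.5, 0.0]
opening: 0.0507
```

```bash
python3 - <<'E'
from h import *
go([534.5,-1.5,70],17.2)
d=snap('scene','s3'); crop(d,260,130,400,250,5,'c7')
E
```

```text
t 6.85 p [532.8  -2.3  69.1] F [ 0.26 -0.5   0.01] open 50.7 yawx 17.08
M [[0.956, -0.003, -0.294], [0.294, -0.0, 0.956], [-0.002, -1.0, 0.001]] world d [1.7 0.8 0.9] tool d [ 1.8 -0.9  0.3] spin -0.0021 (deg 0.1 )  q [-0.1   0.09  1.84 -0.    1.22 -0.4 ]
```

View pics/c7.png

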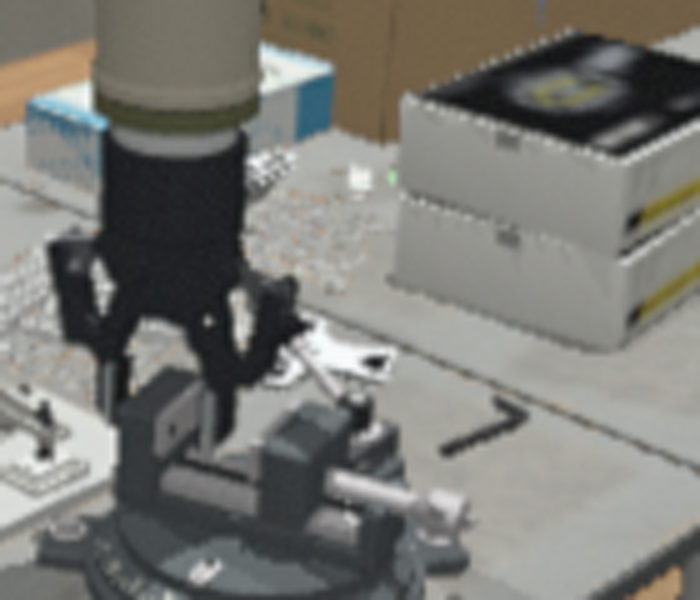

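send_rows(deltas=[{"linear": [0, -3, 0], "spin": 0, "jaw": 0.6}, {"linear": [0, 0, 0], "spin": 0, "jaw": 0.7}, {"linear": [0, 0, 0], "spin": 0, "jaw": 0.8}, {"linear": [0, 0, 0], "spin": 0, "jaw": 0.8}, {"linear": [0, 0, 0], "spin": 0, "jaw": 0.8}], newtons=30)

```text
time_s: 7.4
ee_pos: [0.5351, -0.0015, 0.0753]
tool_rot: [-1.559, -0.238, 0.233]
wrist_force: [-0.5, -1.7, 6.1]
opening: 0.0295
```

```bash
python3 - <<'E'
from h import *
s,M=st(); print(M.T@s['wrist_force'],M.T@s['wrist_torque'])
d=snap('scene','s4'); crop(d,260,180,400,270,5,'c8')
E
```

```text
t 7.4 p [535.1  -1.5  75.3] F [-0.49 -1.74  6.05] open 29.5 yawx 17.18
[-0.9663944  -6.0529363  -1.53067184] [-0.20237427  0.20834388  0.41015501]
```

View pics/c8.png

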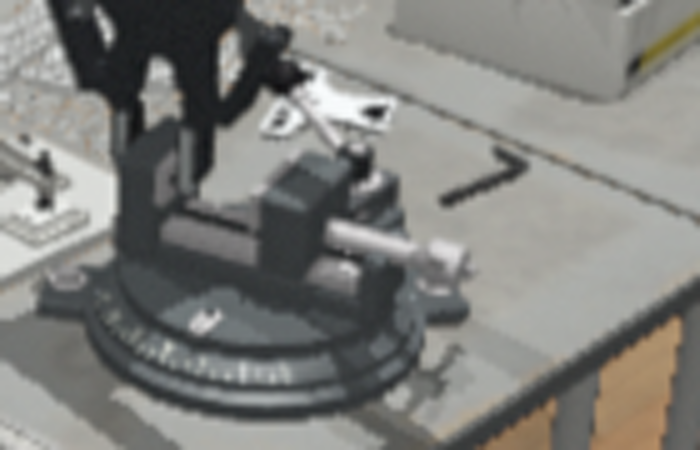

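send_rows(deltas=[{"linear": [-0.03, 0, 1.79], "spin": -0.03, "jaw": 0.8}, {"linear": [-0.03, 0, 1.79], "spin": -0.03, "jaw": 0.8}, {"linear": [-0.03, 0, 1.79], "spin": -0.03, "jaw": 0.8}])

```text
time_s: 7.75
ee_pos: [0.5331, 0.0034, 0.0754]
tool_rot: [-1.551, -0.309, 0.305]
wrist_force: [-1.9, -3.8, 8.5]
opening: 0.0293
```

```bash
python3 - <<'E'
from h import *
s,M=st(); print(M.T@s['wrist_force'],M.T@s['wrist_torque'])
E
```

```text
t 7.75 p [533.1   3.4  75.4] F [-1.9  -3.75  8.53] open 29.3 yawx 22.4
[-3.16920582 -8.53246682 -2.76359921] [-0.31427904  0.28317507  0.57221675]
```

send_rows(deltas=[{"linear": [-0.03, 0, 1.79], "spin": -0.03, "jaw": 0.8}, {"linear": [-0.03, 0, 1.79], "spin": -0.03, "jaw": 0.8}, {"linear": [-0.03, 0, 1.79], "spin": -0.03, "jaw": 0.8}, {"linear": [-0.03, 0, 1.79], "spin": -0.03, "jaw": 0.8}, {"linear": [-0.03, 0, 1.79], "spin": -0.03, "jaw": 0.8}, {"linear": [-0.03, 0, 1.79], "spin": -0.03, "jaw": 0.8}, {"linear": [-0.03, 0, 1.79], "spin": -0.03, "jaw": 0.8}, {"linear": [0, 0, 0], "spin": 0, "jaw": 0.8}])

```text
time_s: 8.55
ee_pos: [0.5268, 0.0141, 0.0753]
tool_rot: [-1.521, -0.472, 0.47]
wrist_force: [-4.3, -4.8, 10.2]
opening: 0.0296
```

```bash
python3 - <<'E'
from h import *
s,M=st(); print(M.T@s['wrist_force'],M.T@s['wrist_torque'])
d=snap('scene','s5'); crop(d,268,205,358,265,8,'c9')
d=snap('top','t5'); crop(d,240,200,340,290,6,'c10')
E
```

```text
t 8.55 p [526.8  14.1  75.3] F [-4.26 -4.84 10.23] open 29.6 yawx 34.45
[ -6.24538316 -10.23291081  -1.61018703] [-0.1302404  -0.20914517  0.92441805]
```

View pics/c9.png

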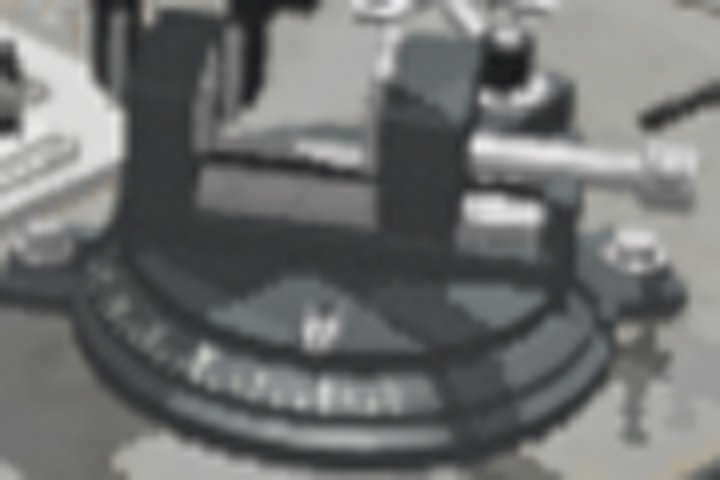

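View pics/c10.png

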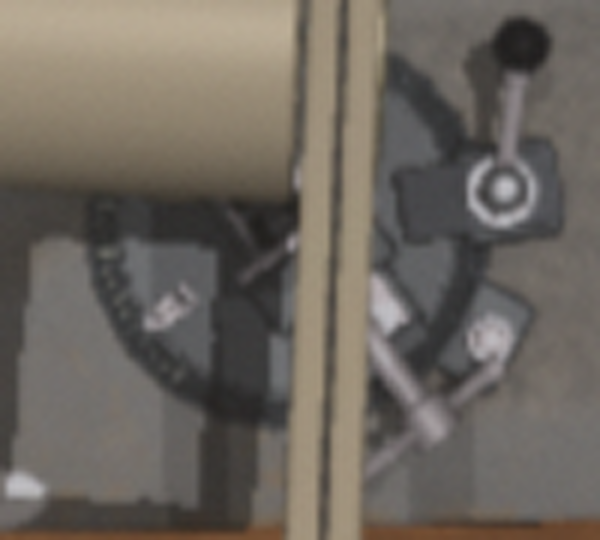

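```bash
python3 - <<'E'
from ov import *
d=load('s5')
overlay(d,[478.5,-19],7.4,27.1,-5,'o3',(268,205,358,265),8)
E
```

```text
(no output)
```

View pics/o3.png

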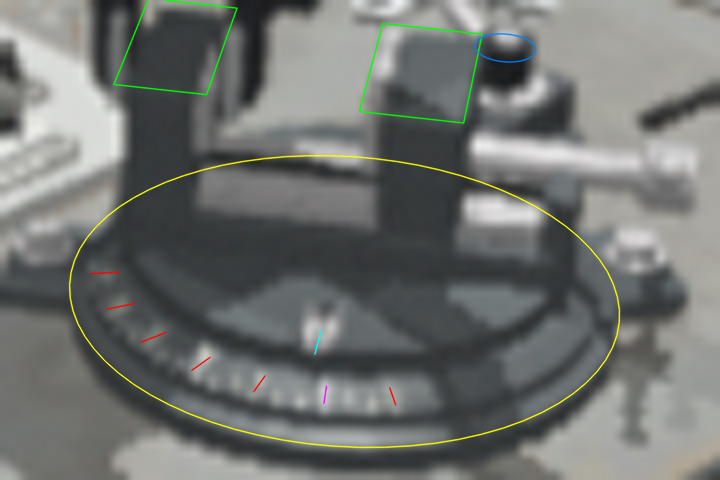

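send_rows(deltas=[{"linear": [0, 0, 1.2], "spin": -0.02, "jaw": 0.8}, {"linear": [0, 0, 1.2], "spin": -0.02, "jaw": 0.8}, {"linear": [0, 0, 0], "spin": 0, "jaw": 0.8}, {"linear": [0, 0, 0], "spin": 0, "jaw": 0.8}])

```text
time_s: 9.05
ee_pos: [0.5254, 0.0159, 0.0753]
tool_rot: [-1.515, -0.503, 0.5]
wrist_force: [-5.0, -5.2, 9.6]
opening: 0.0295
```

```bash
python3 - <<'E'
from h import *
s,M=st(); print(M.T@s['wrist_force'],M.T@s['wrist_torque'])
E
```

```text
t 9.05 p [525.4  15.9  75.3] F [-5.02 -5.17  9.58] open 29.5 yawx 36.68
[-7.10404168 -9.58329651 -1.17488549] [-0.24717002 -0.08259641  1.06035473]
```

send_rows(deltas=[{"linear": [0, 0, 0], "spin": 0, "jaw": 0.6}, {"linear": [0, 0, 0], "spin": 0, "jaw": 0.45}, {"linear": [0, 0, 0], "spin": 0, "jaw": 0.41}, {"linear": [0, 0, 0], "spin": 0, "jaw": 0.41}, {"linear": [0, -15, 0], "spin": 0, "jaw": 0.41}, {"linear": [0, -30, 0], "spin": 0, "jaw": 0.41}, {"linear": [0, -30, 0], "spin": 0, "jaw": 0.41}, {"linear": [-20, -10, -40], "spin": 0, "jaw": 0.41}, {"linear": [-25, 0, -40], "spin": 0, "jaw": 0.41}, {"linear": [-25, 0, -40], "spin": 0, "jaw": 0.41}, {"linear": [-25, 0, -40], "spin": 0, "jaw": 0.41}, {"linear": [-25, 0, -40], "spin": 0, "jaw": 0.41}])

```text
time_s: 10.25
ee_pos: [0.5479, -0.2171, 0.1598]
tool_rot: [-1.513, -0.502, 0.5]
wrist_force: [1.4, 0.5, 0.5]
opening: 0.0507
```

```bash
python3 - <<'E'
from seg import *
s,M=st()
d=snap('scene','s6'); crop(d,268,205,358,265,8,'c11')
d=snap('top','t6'); crop(d,240,190,340,290,6,'c12')
np.set_printoptions(precision=4,suppress=True)
P=cloud(d);m=(P[...,2]>.09)&(P[...,2]<.105)
sub=np.zeros_like(m);sub[190:290,240:330]=1
n,l,s,c=cv2.connectedComponentsWithStats((m&sub).astype(np.uint8))
for i in range(1,n):
    if s[i,4]>20:
        q=P[l==i]; r=cv2.minAreaRect((q[:,:2]*1000).astype(np.float32)); print(s[i],q.mean(0),r)
E
```

```text
t 10.25 p [ 547.9 -217.1  159.8] F [1.4  0.5  0.48] open 50.7 yawx 36.69
[322 203   8  11  64] [ 0.5489 -0.1175  0.0979] ((548.5514526367188, -116.97109985351562), (17.68181800842285, 25.25689125061035), 89.20687103271484)
[261 207  25  24 291] [0.5246 0.0157 0.0986] ((524.9210205078125, 15.813079833984375), (30.184118270874023, 61.53881072998047), 36.734378814697266)
[280 232  26  25 325] [ 0.4602 -0.0319  0.0986] ((460.4800109863281, -32.22968673706055), (32.88487243652344, 61.35345458984375), 36.32465744018555)
[298 275   8   7  25] [ 0.3745 -0.0504  0.0966] ((374.5526428222656, -52.39929962158203), (8.619006156921387, 22.272706985473633), 28.2933292388916)
```

View pics/c11.png

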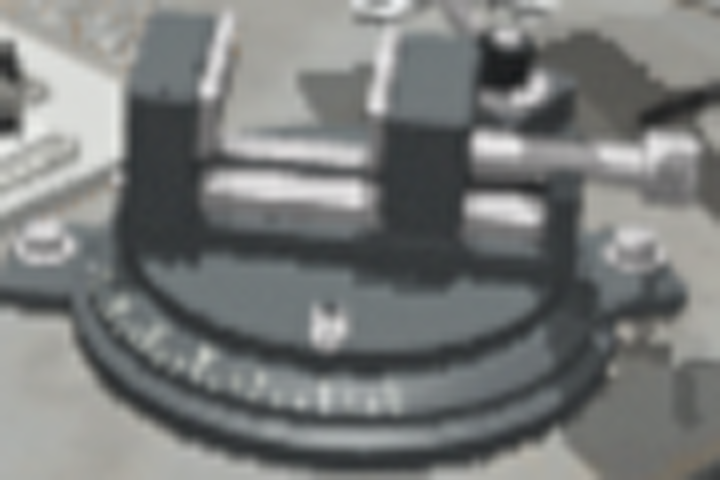

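View pics/c12.png

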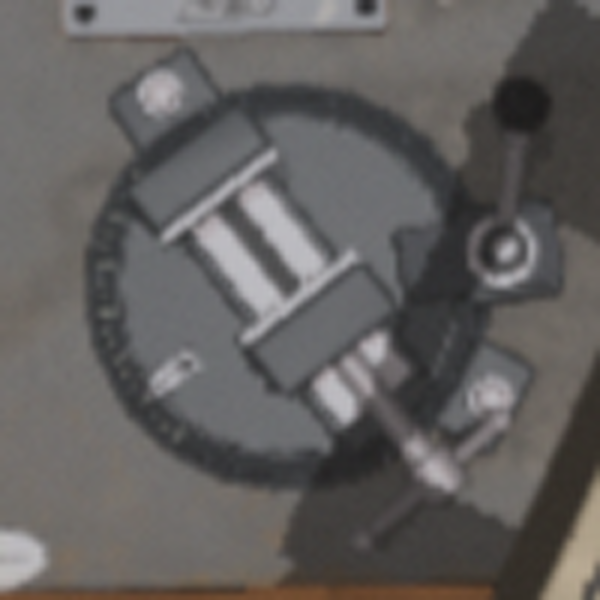

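```bash
cat > unw.py <<'E'
from seg import *
def unwrap(d,c,A,Rr,zf):
    im=cv2.cvtColor(d['pixels'],cv2.COLOR_RGB2GRAY).astype(np.float32)
    M=np.array([[proj(d,np.array([c[0]+r*np.cos(np.radians(a)),c[1]+r*np.sin(np.radians(a)),zf(r)])/1000) for a in A] for r in Rr],np.float32)
    return cv2.remap(im,M,None,cv2.INTER_CUBIC)
E
python3 - <<'E'
from unw import *
from scipy.ndimage import gaussian_filter1d
zf=lambda r:37 if r<75 else 23.5
zz=lambda r:23.5+(81-r)*0.5
A=np.arange(45,155,.25)
rows=[]
for n in('top0','t6','scene0','s6'):
    d=load(n)
    o=unwrap(d,[478.2,-19.1],A,np.arange(50,95,.5),zf)
    if n in('s6','t6'): rows.append(cv2.resize(cv2.normalize(o,None,0,255,cv2.NORM_MINMAX).astype(np.uint8),(800,290),interpolation=cv2.INTER_CUBIC))
    for c in([478.6,-18.9],[477.1,-19.4]):
        p=unwrap(d,c,A,np.arange(78,85,.5),zz).mean(0); p=p-gaussian_filter1d(p,24)
        def model(y):
            m=np.zeros_like(A)
            for t in range(-45,46,5):
                w=1.6 if t==0 else 1 if t%15==0 else .5
                m+=w*np.exp(-((A-90-y-t)/1.1)**2/2)
            return m-gaussian_filter1d(m,24)
        ys=np.arange(3,12,.1); cc=[np.corrcoef(model(y),p)[0,1] for y in ys]
        print(n,c,ys[np.argmax(cc)],round(max(cc),3))
im=np.vstack(rows)
for a in range(50,155,5): cv2.putText(im,str(a),(int((a-45)/110*800)-10,12),0,.35,255); cv2.line(im,(int((a-45)/110*800),15),(int((a-45)/110*800),22),255)
cv2.imwrite('pics/u6.png',im)
E
```

```text
top0 [478.6, -18.9] 6.900000000000004 0.844
top0 [477.1, -19.4] 6.000000000000003 0.834
t6 [478.6, -18.9] 7.0000000000000036 0.813
t6 [477.1, -19.4] 6.000000000000003 0.76
scene0 [478.6, -18.9] 7.5000000000000036 0.773
scene0 [477.1, -19.4] 6.400000000000003 0.765
s6 [478.6, -18.9] 7.5000000000000036 0.74
s6 [477.1, -19.4] 6.400000000000003 0.725
```

View pics/u6.png

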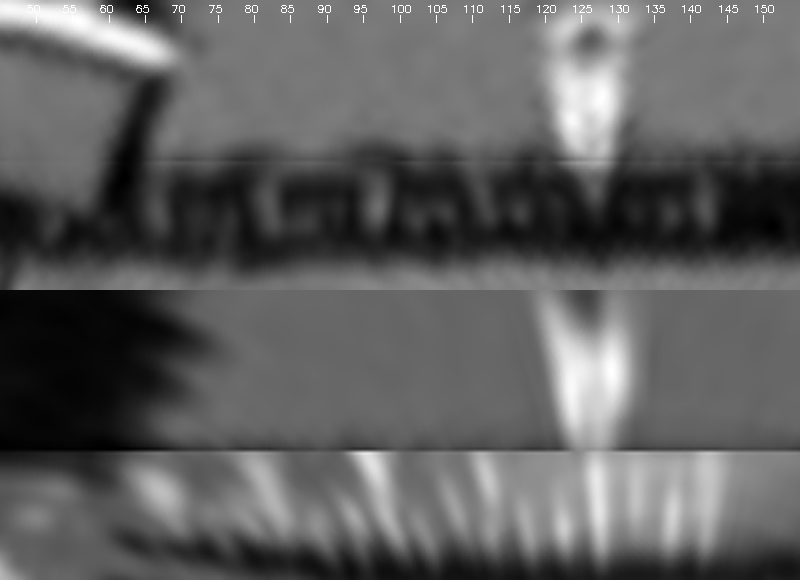

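```bash
python3 - <<'E'
from unw import *
A=np.arange(115,140,.1)
for n in('t6','s6'):
    d=load(n)
    for c in([478.6,-18.9],[477.1,-19.4]):
        for z in(37,40):
            o=[]
            for r in range(60,80,2):
                p=unwrap(d,c,A,[r-.5,r+.5],lambda r:z).mean(0); b=np.percentile(p,20); w=np.clip(p-b-0.4*(p.max()-b),0,None); o.append(round((w*A).sum()/w.sum(),1))
            print(n,c,z,o)
        p=unwrap(d,c,A,np.arange(81,86,.5),lambda r:23.5+(81-r)*.5).mean(0)
        k=[i for i in range(1,len(p)-1) if p[i]>p[i-1] and p[i]>p[i+1]]; print('  ticks',[(round(A[i],1),round(float(p[i]),0)) for i in k])
E
```

```text
t6 [478.6, -18.9] 37 [np.float64(125.7), np.float64(125.8), np.float64(126.2), np.float64(126.3), np.float64(125.8), np.float64(125.5), np.float64(125.9), np.float64(126.6), np.float64(126.9), np.float64(127.1)]
t6 [478.6, -18.9] 40 [np.float64(125.8), np.float64(125.9), np.float64(126.2), np.float64(126.3), np.float64(125.8), np.float64(125.6), np.float64(126.0), np.float64(126.7), np.float64(127.0), np.float64(127.1)]
  ticks [(np.float64(116.8), 75.0), (np.float64(121.9), 67.0), (np.float64(127.1), 70.0), (np.float64(132.7), 65.0), (np.float64(137.3), 76.0)]
t6 [477.1, -19.4] 37 [np.float64(124.3), np.float64(124.5), np.float64(124.9), np.float64(124.9), np.float64(124.3), np.float64(124.3), np.float64(124.8), np.float64(125.4), np.float64(125.7), np.float64(126.0)]
t6 [477.1, -19.4] 40 [np.float64(124.4), np.float64(124.6), np.float64(125.0), np.float64(124.9), np.float64(124.4), np.float64(124.4), np.float64(124.9), np.float64(125.5), np.float64(125.8), np.float64(126.1)]
  ticks [(np.float64(115.6), 75.0), (np.float64(120.9), 66.0), (np.float64(126.2), 67.0), (np.float64(131.7)
[... 537 characters left out ...]
127.5), 191.0), (np.float64(132.7), 162.0), (np.float64(135.4), 147.0), (np.float64(137.8), 179.0)]
s6 [477.1, -19.4] 37 [np.float64(125.2), np.float64(125.4), np.float64(125.3), np.float64(125.0), np.float64(124.8), np.float64(124.8), np.float64(125.2), np.float64(125.5), np.float64(125.6), np.float64(125.7)]
s6 [477.1, -19.4] 40 [np.float64(124.0), np.float64(124.9), np.float64(125.4), np.float64(125.7), np.float64(125.7), np.float64(125.5), np.float64(125.3), np.float64(125.1), np.float64(125.4), np.float64(125.7)]
  ticks [(np.float64(116.3), 155.0), (np.float64(118.9), 139.0), (np.float64(121.5), 170.0), (np.float64(126.5), 188.0), (np.float64(131.7), 158.0), (np.float64(136.8), 177.0)]
```

```bash
python3 - <<'E'
from h import *
go([525.5,16,160],36.7)
E
```

```text
t 10.35 p [ 547.6 -220.9  159.7] F [-0.05  0.06 -0.29] open 50.1 yawx 36.39
M [[0.805, 0.001, -0.593], [0.593, -0.003, 0.805], [-0.001, -1.0, -0.003]] world d [-22.1 236.9   0.3] tool d [122.7  -0.9 203.8] spin -0.0054 (deg 0.3 )  q [-0.47  0.15  1.6  -0.    1.39 -1.1 ]
```

send_rows(deltas=[{"linear": [24.5, 0, 40.8], "spin": -0.005, "jaw": 0.41}, {"linear": [24.5, 0, 40.8], "spin": 0, "jaw": 0.41}, {"linear": [24.5, 0, 40.8], "spin": 0, "jaw": 0.41}, {"linear": [24.5, 0, 40.8], "spin": 0, "jaw": 0.41}, {"linear": [24.5, 0, 40.8], "spin": 0, "jaw": 0.41}, {"linear": [0, 0, 0], "spin": 0, "jaw": 0.41}, {"linear": [0, 0, 0], "spin": 0, "jaw": 0.41}])

```text
time_s: 11.05
ee_pos: [0.5232, 0.0229, 0.1593]
tool_rot: [-1.511, -0.508, 0.507]
wrist_force: [0.6, -0.3, -0.2]
opening: 0.0501
```

```bash
python3 - <<'E'
from h import *
go([525.5,16,72],36.7)
E
```

```text
t 11.05 p [523.2  22.9 159.3] F [ 0.63 -0.29 -0.23] open 50.1 yawx 37.15
M [[0.797, 0.001, -0.604], [0.604, -0.0, 0.797], [0.001, -1.0, -0.001]] world d [  2.3  -6.9 -87.3] tool d [-2.4 87.3 -6.9] spin 0.0078 (deg -0.4 )  q [-0.05 -0.03  1.79 -0.    1.38 -0.7 ]
```

send_rows(deltas=[{"linear": [-2.4, 0, -6.9], "spin": 0.008, "jaw": 0.41}, {"linear": [0, 25, 0], "spin": 0, "jaw": 0.41}, {"linear": [0, 25, 0], "spin": 0, "jaw": 0.41}, {"linear": [0, 25, 0], "spin": 0, "jaw": 0.41}, {"linear": [0, 10, 0], "spin": 0, "jaw": 0.41}, {"linear": [0, 0, 0], "spin": 0, "jaw": 0.41}, {"linear": [0, 0, 0], "spin": 0, "jaw": 0.6}, {"linear": [0, 0, 0], "spin": 0, "jaw": 0.7}, {"linear": [0, 0, 0], "spin": 0, "jaw": 0.8}, {"linear": [0, 0, 0], "spin": 0, "jaw": 0.8}, {"linear": [0, 0, 0], "spin": 0, "jaw": 0.8}])

```text
time_s: 12.15
ee_pos: [0.5267, 0.0141, 0.0749]
tool_rot: [-1.515, -0.501, 0.497]
wrist_force: [1.5, -5.1, 5.7]
opening: 0.0296
```

```bash
python3 - <<'E'
from h import *
s,M=st(); print(M.T@s['wrist_force'],M.T@s['wrist_torque'])
E
```

```text
t 12.15 p [526.7  14.1  74.9] F [ 1.52 -5.12  5.68] open 29.6 yawx 36.5
[-1.81464439 -5.66553073 -5.03954387] [-0.55258649 -0.00497272  0.46592322]
```

send_rows(deltas=[{"linear": [0, 0, 0.9], "spin": -0.016, "jaw": 0.8}, {"linear": [0, 0, 0], "spin": 0, "jaw": 0.8}, {"linear": [0, 0, 0], "spin": 0, "jaw": 0.8}])

```text
time_s: 12.45
ee_pos: [0.5261, 0.0148, 0.0749]
tool_rot: [-1.512, -0.513, 0.51]
wrist_force: [0.4, -4.5, 7.0]
opening: 0.0296
```

```bash
python3 - <<'E'
from h import *
s,M=st(); print(M.T@s['wrist_force'],M.T@s['wrist_torque'])
E
```

```text
t 12.45 p [526.1  14.8  74.9] F [ 0.43 -4.48  7.02] open 29.6 yawx 37.43
[-2.37323954 -7.01816431 -3.8405201 ] [-0.48741845 -0.10752982  0.53116229]
```

Release and look again.

send_rows(deltas=[{"linear": [0, 0, 0], "spin": 0, "jaw": 0.6}, {"linear": [0, 0, 0], "spin": 0, "jaw": 0.45}, {"linear": [0, 0, 0], "spin": 0, "jaw": 0.41}, {"linear": [0, 0, 0], "spin": 0, "jaw": 0.41}, {"linear": [0, -15, 0], "spin": 0, "jaw": 0.41}, {"linear": [0, -30, 0], "spin": 0, "jaw": 0.41}, {"linear": [0, -30, 0], "spin": 0, "jaw": 0.41}, {"linear": [-20, -10, -40], "spin": 0, "jaw": 1}, {"linear": [-25, 0, -40], "spin": 0, "jaw": 1}, {"linear": [-25, 0, -40], "spin": 0, "jaw": 1}, {"linear": [-25, 0, -40], "spin": 0, "jaw": 1}, {"linear": [-25, 0, -40], "spin": 0, "jaw": 1}])

```text
time_s: 13.65
ee_pos: [0.5513, -0.2184, 0.1598]
tool_rot: [-1.511, -0.512, 0.511]
wrist_force: [0.2, -0.4, -0.3]
opening: 0.0002
```

```bash
cat > chk.py <<'E'
import sys
from unw import *
def chk(tag):
    s=snap('scene','s'+tag); d=snap('top','t'+tag)
    P=cloud(d);m=(P[...,2]>.09)&(P[...,2]<.105)
    sub=np.zeros_like(m);sub[190:275,240:310]=1
    n,l,ss,c=cv2.connectedComponentsWithStats((m&sub).astype(np.uint8)); C=[]
    for i in range(1,n):
        if ss[i,4]>200:
            r=cv2.minAreaRect((P[l==i][:,:2]*1000).astype(np.float32)); print(r); C.append(np.array(r[0]))
    v=C[0]-C[1]; print('head yaw',np.degrees(np.arctan2(v[1],v[0])),np.hypot(*v))
    A=np.arange(115,140,.1); c=[478.6,-18.9]
    for n,d in(('t',d),('s',s)):
        o=[]
        for r in range(60,80,2):
            p=unwrap(d,c,A,[r-.5,r+.5],lambda r:37).mean(0); b=np.percentile(p,20); w=np.clip(p-b-0.4*(p.max()-b),0,None); o.append(float(round((w*A).sum()/w.sum(),1)))
        p=unwrap(d,c,A,np.arange(81,86,.5),lambda r:23.5+(81-r)*.5).mean(0)
        k=[i for i in range(1,len(p)-1) if p[i]>p[i-1] and p[i]>p[i+1]]; print(n,o,'ticks',[(float(round(A[i],1)),round(float(p[i]))) for i in k])
E
python3 - <<'E'
from chk import *
st();chk('7'); 
d=load('t7'); crop(d,240,190,360,280,6,'c13'); crop(load('s7'),268,205,358,265,8,'c14')
E
```

```text
t 13.65 p [ 551.3 -218.4  159.8] F [ 0.22 -0.35 -0.29] open 0.2 yawx 37.43
((524.3419189453125, 16.289600372314453), (30.08136558532715, 61.44121551513672), 37.952335357666016)
((460.6794738769531, -32.52264404296875), (32.62890625, 61.60549545288086), 37.14208984375)
head yaw 37.47865643022385 80.22183067556624
t [127.0, 127.2, 127.4, 127.4, 126.7, 126.6, 126.8, 126.9, 127.2, 127.3] ticks [(116.9, 76), (121.9, 67), (127.3, 65), (132.8, 63), (137.3, 77)]
s [128.1, 127.7, 127.5, 127.3, 127.2, 127.0, 127.4, 127.7, 127.7, 127.6] ticks [(117.3, 155), (122.4, 170), (127.5, 191), (132.8, 161), (135.4, 147), (137.8, 180)]
```

View pics/c13.png

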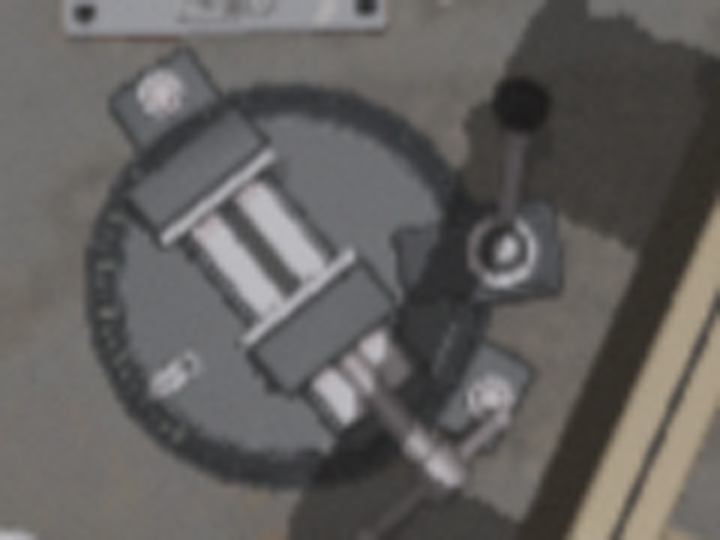

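View pics/c14.png

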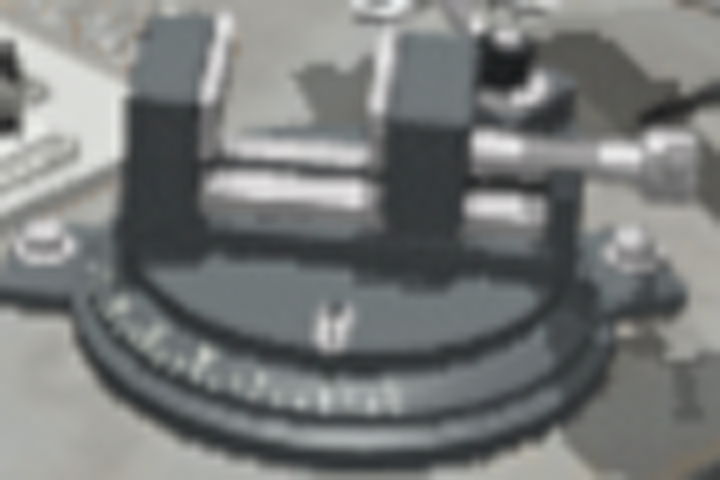

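```bash
python3 - <<'E'
from h import *
d=load('t7'); u,v=240+522/6-.5,190+103/6-.5
b=px(d,u,v,.088)*1000; print(px(d,u,v),b)
hub=np.array([490.9,-112.1]); w=b[:2]-hub; a=np.arctan2(w[1],w[0]); print(np.degrees(a),np.hypot(*w))
l=np.array([np.cos(a),np.sin(a)]);t=np.array([-l[1],l[0]])
p=hub+60*l+t*(23+14); print(p); go([*p,160],np.degrees(a))
E
```

```text
[ 0.55071731 -0.11872303  0.10351006] [ 552.15591522 -120.09803293   88.        ]
-7.438885908205652 61.77585029464304
[555.18534957 -83.17952576]
t 13.75 p [ 551.  -222.2  159.7] F [-0.07  0.68  0.79] open -0.0 yawx 37.13
M [[0.797, 0.001, -0.604], [0.604, -0.003, 0.797], [-0.001, -1.0, -0.003]] world d [  4.2 139.1   0.3] tool d [ 87.3  -0.7 108.3] spin 0.7779 (deg -44.6 )  q [-0.47  0.16  1.59 -0.    1.39 -1.12]
```

send_rows(deltas=[{"linear": [29, 0, 36], "spin": 0, "jaw": 1}, {"linear": [29, 0, 36], "spin": 0, "jaw": 1}, {"linear": [29, 0, 36], "spin": 0, "jaw": 1}, {"linear": [0, 0, 0], "spin": 0.13, "jaw": 1}, {"linear": [0, 0, 0], "spin": 0.13, "jaw": 1}, {"linear": [0, 0, 0], "spin": 0.13, "jaw": 1}, {"linear": [0, 0, 0], "spin": 0.13, "jaw": 1}, {"linear": [0, 0, 0], "spin": 0.13, "jaw": 1}, {"linear": [0, 0, 0], "spin": 0.13, "jaw": 1}, {"linear": [0, 0, 0], "spin": 0, "jaw": 1}, {"linear": [0, 0, 0], "spin": 0, "jaw": 1}])

```text
time_s: 14.85
ee_pos: [0.5547, -0.0775, 0.159]
tool_rot: [-1.569, 0.096, -0.097]
wrist_force: [0.2, 0.7, -0.2]
opening: 0.0001
```

```bash
python3 - <<'E'
from h import *
go([555.2,-83.2,78],-8)
E
```

```text
t 14.85 p [554.7 -77.5 159. ] F [ 0.18  0.65 -0.17] open 0.1 yawx -7.04
M [[0.992, 0.001, 0.122], [-0.122, -0.0, 0.992], [0.001, -1.0, 0.0]] world d [  0.5  -5.7 -81. ] tool d [ 1.2 81.  -5.6] spin 0.0168 (deg -1.0 )  q [-0.23  0.07  1.69  0.    1.38 -0.11]
```

send_rows(deltas=[{"linear": [1, 25, -4], "spin": 0.017, "jaw": 1}, {"linear": [0, 25, 0], "spin": 0, "jaw": 1}, {"linear": [0, 20, 0], "spin": 0, "jaw": 1}, {"linear": [0, 11, 0], "spin": 0, "jaw": 1}, {"linear": [0, 0, 0], "spin": 0, "jaw": 1}, {"linear": [0, 0, 0], "spin": 0, "jaw": 1}])

```text
time_s: 15.45
ee_pos: [0.5554, -0.0819, 0.0781]
tool_rot: [-1.568, 0.112, -0.113]
wrist_force: [0.3, -0.6, 0.8]
opening: 0.0006
```

```bash
python3 - <<'E'
from lev import *
lev(-1); d=snap('scene','s8'); crop(d,260,150,400,250,5,'c15')
E
```

```text
t 15.45 p [555.4 -81.9  78.1] F [ 0.35 -0.63  0.79] open 0.6 yawx -8.19
along tool x,y,z force [ 0.44 -0.79 -0.58] hub-rel in tool x,z [59.8 39.1] q [-0.24  0.15  1.75  0.    1.24 -0.09]
lever est 7.357177173342123
```

View pics/c15.png

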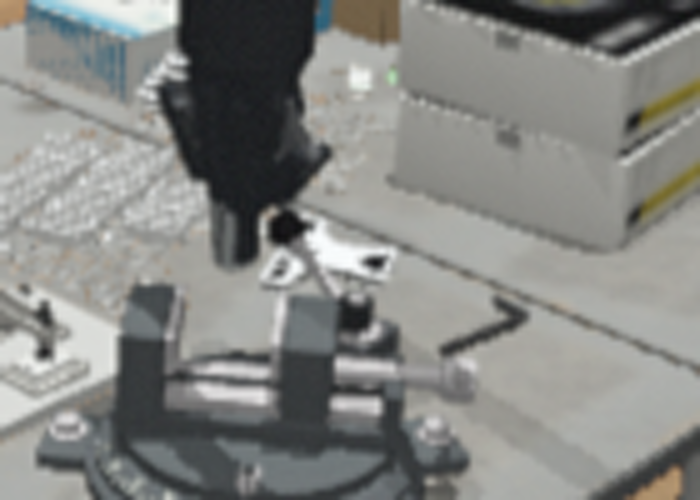

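send_rows(deltas=[{"linear": [0, 0, -5], "spin": 0, "jaw": 1}, {"linear": [0, 0, -5], "spin": 0, "jaw": 1}, {"linear": [0, 0, -3], "spin": 0, "jaw": 1}, {"linear": [0, 0, -3], "spin": 0, "jaw": 1}, {"linear": [1.2, 0, -3], "spin": 0.05, "jaw": 1}, {"linear": [1.2, 0, -3], "spin": 0.05, "jaw": 1}, {"linear": [1.2, 0, -3], "spin": 0.05, "jaw": 1}, {"linear": [1.2, 0, -3], "spin": 0.05, "jaw": 1}])

```text
time_s: 16.3
ee_pos: [0.5547, -0.1106, 0.0774]
tool_rot: [-1.553, 0.272, -0.272]
wrist_force: [0.2, 0.8, 0.2]
opening: -0.0002
```

```bash
python3 - <<'E'
from lev import *
lev(-1)
E
```

```text
t 16.3 p [ 554.7 -110.6   77.4] F [0.22 0.75 0.22] open -0.2 yawx -19.83
along tool x,y,z force [-0.05 -0.22  0.78] hub-rel in tool x,z [59.7 23.1] q [-0.29  0.17  1.74  0.    1.24  0.06]
lever est -19.725841486756423
```

send_rows(deltas=[{"linear": [1.2, 0, -3], "spin": 0.05, "jaw": 1}, {"linear": [1.2, 0, -3], "spin": 0.05, "jaw": 1}, {"linear": [1.2, 0, -3], "spin": 0.05, "jaw": 1}, {"linear": [1.2, 0, -3], "spin": 0.05, "jaw": 1}, {"linear": [1.2, 0, -3], "spin": 0.05, "jaw": 1}, {"linear": [1.2, 0, -3], "spin": 0.05, "jaw": 1}, {"linear": [1.2, 0, -3], "spin": 0.05, "jaw": 1}])

```text
time_s: 17.0
ee_pos: [0.5521, -0.1329, 0.0772]
tool_rot: [-1.501, 0.545, -0.544]
wrist_force: [-0.4, 1.7, -0.6]
opening: -0.0001
```

```bash
python3 - <<'E'
from lev import *
lev(-1)
E
```

```text
t 17.0 p [ 552.1 -132.9   77.2] F [-0.36  1.71 -0.57] open -0.1 yawx -39.88
along tool x,y,z force [-1.37  0.57  1.08] hub-rel in tool x,z [60.4 23.4] q [-0.33  0.17  1.73  0.    1.24  0.37]
lever est -39.51873929646586
```

Now slower.

send_rows(deltas=[{"linear": [0.6, 0, -2.4], "spin": 0.04, "jaw": 1}, {"linear": [0.6, 0, -2.4], "spin": 0.04, "jaw": 1}, {"linear": [0.6, 0, -2.4], "spin": 0.04, "jaw": 1}, {"linear": [0.6, 0, -2.4], "spin": 0.04, "jaw": 1}, {"linear": [0, 0, 0], "spin": 0, "jaw": 1}])

```text
time_s: 17.5
ee_pos: [0.5474, -0.1419, 0.0774]
tool_rot: [-1.466, 0.668, -0.668]
wrist_force: [0.2, 0.8, 0.4]
opening: -0.0002
```

```bash
python3 - <<'E'
from lev import *
lev(-1)
E
```

```text
t 17.5 p [ 547.4 -141.9   77.4] F [0.2  0.77 0.38] open -0.2 yawx -48.99
along tool x,y,z force [-0.45 -0.38  0.65] hub-rel in tool x,z [59.7 23.3] q [-0.34  0.16  1.74  0.    1.24  0.51]
lever est -48.73653771795817
```

send_rows(deltas=[{"linear": [0.6, 0, -1.8], "spin": 0.03, "jaw": 1}, {"linear": [0.6, 0, -1.8], "spin": 0.03, "jaw": 1}, {"linear": [0.6, 0, -1.8], "spin": 0.03, "jaw": 1}, {"linear": [0.6, 0, -1.8], "spin": 0.03, "jaw": 1}])

```text
time_s: 17.9
ee_pos: [0.5436, -0.148, 0.0775]
tool_rot: [-1.433, 0.76, -0.762]
wrist_force: [4.1, -0.8, -1.3]
opening: -0.0002
```

```bash
python3 - <<'E'
from lev import *
lev(-1)
E
```

```text
t 17.9 p [ 543.6 -148.    77.5] F [ 4.13 -0.83 -1.27] open -0.2 yawx -55.94
along tool x,y,z force [3.   1.28 2.95] hub-rel in tool x,z [59.3 23.7] q [-0.36  0.16  1.75  0.    1.23  0.62]
lever est -55.237602410587044
```

send_rows(deltas=[{"linear": [0.4, 0, -1.2], "spin": 0.02, "jaw": 1}, {"linear": [0.4, 0, -1.2], "spin": 0.02, "jaw": 1}, {"linear": [0.4, 0, -1.2], "spin": 0.02, "jaw": 1}, {"linear": [0.4, 0, -1.2], "spin": 0.02, "jaw": 1}])

```text
time_s: 18.3
ee_pos: [0.5405, -0.1519, 0.0775]
tool_rot: [-1.41, 0.821, -0.823]
wrist_force: [5.8, -0.8, -2.2]
opening: -0.0001
```

```bash
python3 - <<'E'
from lev import *
lev(-1)
E
```

```text
t 18.3 p [ 540.5 -151.9   77.5] F [ 5.76 -0.76 -2.17] open -0.1 yawx -60.47
along tool x,y,z force [3.5  2.18 4.63] hub-rel in tool x,z [59.2 23.7] q [-0.37  0.15  1.75  0.    1.23  0.69]
lever est -59.7907666795448
```

```bash
cat >> lev.py <<'E'
def eff():
    s,M=st(); p=s['ee_pos'][:2]*1000-11*M[:2,2]-hub; F=s['wrist_force']
    # contact point along the face: where ball centre lies; ball centre = 60 l
    n=M[:2,2]; c=((s['ee_pos'][:2]*1000-hub)@n-23)/60; x=M[:2,0]
    b=60*(np.sqrt(1-c*c)*x+c*n); r=b+12*n; f=-F[:2]
    print('tool-axes F',np.round(M.T@F,2),'eff push',round(-(r[0]*f[1]-r[1]*f[0])/60,2),'simple',round(float(F[:2]@n),2),'lever',round(np.degrees(np.arctan2(b[1],b[0])),2))
E
python3 -c "
from lev import *
eff()"
```

```text
t 18.3 p [ 540.5 -151.9   77.5] F [ 5.76 -0.76 -2.17] open -0.1 yawx -60.47
tool-axes F [3.5  2.18 4.63] eff push 3.89 simple 4.63 lever -59.79
```

send_rows(deltas=[{"linear": [1.0, 0, -1.2], "spin": 0.02, "jaw": 1}, {"linear": [1.0, 0, -1.2], "spin": 0.02, "jaw": 1}, {"linear": [0.6, 0, -1.2], "spin": 0.02, "jaw": 1}, {"linear": [0.4, 0, -1.2], "spin": 0.02, "jaw": 1}])

```text
time_s: 18.7
ee_pos: [0.5372, -0.1561, 0.0773]
tool_rot: [-1.383, 0.883, -0.882]
wrist_force: [2.7, 3.4, -0.2]
opening: -0.0003
```

```bash
python3 -c "
from lev import *
eff()"
```

```text
t 18.7 p [ 537.2 -156.1   77.3] F [ 2.74  3.44 -0.23] open -0.3 yawx -65.06
tool-axes F [-1.96  0.23  3.93] eff push 4.34 simple 3.93 lever -64.47
```

send_rows(deltas=[{"linear": [0.4, 0, -1.2], "spin": 0.02, "jaw": 1}, {"linear": [0.5, 0, -1.2], "spin": 0.02, "jaw": 1}, {"linear": [0.5, 0, -1.2], "spin": 0.02, "jaw": 1}, {"linear": [0.5, 0, -1.2], "spin": 0.02, "jaw": 1}])

```text
time_s: 19.1
ee_pos: [0.5337, -0.1596, 0.0773]
tool_rot: [-1.355, 0.944, -0.943]
wrist_force: [6.0, 5.4, -0.6]
opening: -0.0002
```

```bash
python3 -c "
from lev import *
eff()"
```

```text
t 19.1 p [ 533.7 -159.6   77.3] F [ 6.    5.4  -0.57] open -0.2 yawx -69.64
tool-axes F [-2.97  0.58  7.51] eff push 8.14 simple 7.51 lever -68.84
```

send_rows(deltas=[{"linear": [0.2, 0, -0.9], "spin": 0.015, "jaw": 1}, {"linear": [0.2, 0, -0.9], "spin": 0.015, "jaw": 1}])

```text
time_s: 19.3
ee_pos: [0.5324, -0.1607, 0.0773]
tool_rot: [-1.345, 0.966, -0.966]
wrist_force: [6.4, 3.1, -2.7]
opening: -0.0002
```

```bash
python3 -c "
from lev import *
eff()"
```

```text
t 19.3 p [ 532.4 -160.7   77.3] F [ 6.42  3.12 -2.66] open -0.2 yawx -71.35
tool-axes F [-0.91  2.67  7.08] eff push 7.27 simple 7.08 lever -70.44
```

send_rows(deltas=[{"linear": [0.3, 0, -0.9], "spin": 0.015, "jaw": 1}, {"linear": [0.3, 0, -0.9], "spin": 0.015, "jaw": 1}])

```text
time_s: 19.5
ee_pos: [0.531, -0.1618, 0.0773]
tool_rot: [-1.333, 0.988, -0.989]
wrist_force: [6.6, 2.9, -2.3]
opening: 0.0001
```

```bash
python3 -c "
from lev import *
eff()"
```

```text
t 19.5 p [ 531.  -161.8   77.3] F [ 6.62  2.89 -2.27] open 0.1 yawx -73.06
tool-axes F [-0.84  2.28  7.17] eff push 7.35 simple 7.17 lever -72.07
```

send_rows(deltas=[{"linear": [0.3, 0, -0.9], "spin": 0.015, "jaw": 1}, {"linear": [0.3, 0, -0.9], "spin": 0.015, "jaw": 1}])

```text
time_s: 19.7
ee_pos: [0.5295, -0.163, 0.0773]
tool_rot: [-1.322, 1.011, -1.012]
wrist_force: [8.2, 2.3, -3.2]
opening: -0.0001
```

```bash
python3 -c "
from lev import *
eff()"
```

```text
t 19.7 p [ 529.5 -163.    77.3] F [ 8.24  2.33 -3.24] open -0.1 yawx -74.78
tool-axes F [-0.08  3.26  8.55] eff push 8.58 simple 8.56 lever -73.73
```

send_rows(deltas=[{"linear": [0.3, 0, -0.9], "spin": 0.015, "jaw": 1}, {"linear": [0.3, 0, -0.9], "spin": 0.015, "jaw": 1}])

```text
time_s: 19.9
ee_pos: [0.5281, -0.1641, 0.0773]
tool_rot: [-1.31, 1.033, -1.034]
wrist_force: [9.3, 2.4, -4.1]
opening: 0.0001
```

```bash
python3 -c "
from lev import *
eff()"
```

```text
t 19.9 p [ 528.1 -164.1   77.3] F [ 9.32  2.44 -4.1 ] open 0.1 yawx -76.5
tool-axes F [-0.19  4.12  9.62] eff push 9.67 simple 9.63 lever -75.36
```

send_rows(deltas=[{"linear": [0.3, 0, -0.9], "spin": 0.013, "jaw": 1}, {"linear": [0.3, 0, -0.9], "spin": 0.013, "jaw": 1}, {"linear": [0.3, 0, -0.9], "spin": 0.013, "jaw": 1}])

```text
time_s: 20.2
ee_pos: [0.5257, -0.1655, 0.0773]
tool_rot: [-1.294, 1.062, -1.064]
wrist_force: [9.1, 2.8, -4.8]
opening: 0.0003
```

```bash
python3 -c "
from lev import *
eff()"
```

```text
t 20.2 p [ 525.7 -165.5   77.3] F [ 9.14  2.79 -4.8 ] open 0.3 yawx -78.73
tool-axes F [-0.95  4.81  9.5 ] eff push 9.71 simple 9.51 lever -77.84
```

send_rows(deltas=[{"linear": [0.3, 0, -0.9], "spin": 0.015, "jaw": 1}, {"linear": [0.3, 0, -0.9], "spin": 0.015, "jaw": 1}])

```text
time_s: 20.4
ee_pos: [0.5242, -0.1665, 0.0773]
tool_rot: [-1.282, 1.084, -1.086]
wrist_force: [10.0, 2.6, -5.3]
opening: -0.0002
```

```bash
python3 -c "
from lev import *
eff()"
```

```text
t 20.4 p [ 524.2 -166.5   77.3] F [ 9.96  2.6  -5.28] open -0.2 yawx -80.46
tool-axes F [-0.91  5.3  10.24] eff push 10.45 simple 10.25 lever -79.51
```

send_rows(deltas=[{"linear": [0.3, 0.3, -0.9], "spin": 0.015, "jaw": 1}, {"linear": [0.3, 0.3, -0.9], "spin": 0.015, "jaw": 1}])

```text
time_s: 20.6
ee_pos: [0.5229, -0.1674, 0.0771]
tool_rot: [-1.268, 1.106, -1.109]
wrist_force: [10.4, 3.6, -2.0]
opening: -0.0004
```

```bash
python3 -c "
from lev import *
eff()"
```

```text
t 20.6 p [ 522.9 -167.4   77.1] F [10.4   3.58 -2.01] open -0.4 yawx -82.17
tool-axes F [-2.13  2.04 10.78] eff push 11.26 simple 10.79 lever -80.84
```

send_rows(deltas=[{"linear": [0.2, 0.1, -0.9], "spin": 0.013, "jaw": 1}, {"linear": [0.2, 0.1, -0.9], "spin": 0.013, "jaw": 1}])

```text
time_s: 20.8
ee_pos: [0.5215, -0.1682, 0.0771]
tool_rot: [-1.257, 1.125, -1.129]
wrist_force: [10.9, 2.6, -2.5]
opening: -0.0001
```

```bash
python3 -c "
from lev import *
eff()"
```

```text
t 20.8 p [ 521.5 -168.2   77.1] F [10.86  2.65 -2.49] open -0.1 yawx -83.66
tool-axes F [-1.43  2.53 11.08] eff push 11.41 simple 11.09 lever -82.34
```

send_rows(deltas=[{"linear": [0.25, 0.1, -0.9], "spin": 0.014, "jaw": 1}, {"linear": [0.25, 0.1, -0.9], "spin": 0.014, "jaw": 1}, {"linear": [0.25, 0.1, -0.9], "spin": 0.014, "jaw": 1}])

```text
time_s: 21.1
ee_pos: [0.5192, -0.1694, 0.0771]
tool_rot: [-1.238, 1.155, -1.161]
wrist_force: [11.6, 2.9, -2.3]
opening: -0.0
```

```bash
python3 -c "
from lev import *
eff()"
```

```text
t 21.1 p [ 519.2 -169.4   77.1] F [11.59  2.92 -2.27] open -0.0 yawx -86.07
tool-axes F [-2.12  2.32 11.75] eff push 12.24 simple 11.76 lever -84.65
```

send_rows(deltas=[{"linear": [0.15, 0.1, -0.9], "spin": 0.014, "jaw": 1}, {"linear": [0.15, 0.1, -0.9], "spin": 0.014, "jaw": 1}, {"linear": [0.15, 0.1, -0.9], "spin": 0.014, "jaw": 1}])

```text
time_s: 21.4
ee_pos: [0.5169, -0.1704, 0.077]
tool_rot: [-1.219, 1.185, -1.193]
wrist_force: [12.6, 0.5, -2.0]
opening: 0.0002
```

```bash
python3 -c "
from lev import *
eff()"
```

```text
t 21.4 p [ 516.9 -170.4   77. ] F [12.6   0.45 -2.03] open 0.2 yawx -88.48
tool-axes F [-0.12  2.09 12.59] eff push 12.63 simple 12.6 lever -86.93
```

send_rows(deltas=[{"linear": [0.2, 0.1, -0.9], "spin": 0.012, "jaw": 1}, {"linear": [0.2, 0.1, -0.9], "spin": 0.012, "jaw": 1}])

```text
time_s: 21.6
ee_pos: [0.5153, -0.171, 0.077]
tool_rot: [-1.207, 1.202, -1.211]
wrist_force: [13.8, 0.3, -3.0]
opening: -0.0002
```

```bash
python3 -c "
from lev import *
eff()"
```

```text
t 21.6 p [ 515.3 -171.    77. ] F [13.79  0.32 -2.99] open -0.2 yawx -89.85
tool-axes F [-0.29  3.06 13.77] eff push 13.85 simple 13.79 lever -88.43
```

send_rows(deltas=[{"linear": [0.2, 0.1, -0.9], "spin": 0.012, "jaw": 1}, {"linear": [0.2, 0.1, -0.7], "spin": 0.01, "jaw": 1}])

```text
time_s: 21.8
ee_pos: [0.5139, -0.1716, 0.077]
tool_rot: [-1.197, 1.218, -1.228]
wrist_force: [14.6, 0.7, -1.9]
opening: -0.0002
```

```bash
python3 -c "
from lev import *
eff()"
```

```text
t 21.8 p [ 513.9 -171.6   77. ] F [14.59  0.72 -1.9 ] open -0.2 yawx -91.11
tool-axes F [-1.    1.99 14.56] eff push 14.79 simple 14.57 lever -89.8
```

send_rows(deltas=[{"linear": [0, 0, 5], "spin": 0, "jaw": 1}, {"linear": [0, 0, 15], "spin": 0, "jaw": 1}, {"linear": [0, -20, 5], "spin": 0, "jaw": 1}, {"linear": [0, -40, 0], "spin": 0, "jaw": 1}, {"linear": [0, -40, 0], "spin": 0, "jaw": 1}, {"linear": [40, 0, 0], "spin": 0, "jaw": 1}, {"linear": [40, 0, 0], "spin": 0, "jaw": 1}, {"linear": [40, 0, 0], "spin": 0, "jaw": 1}, {"linear": [0, 0, 0], "spin": 0, "jaw": 1}, {"linear": [0, 0, 0], "spin": 0, "jaw": 1}])

```text
time_s: 22.8
ee_pos: [0.5329, -0.292, 0.1747]
tool_rot: [-1.2, 1.227, -1.223]
wrist_force: [0.0, 0.5, -0.1]
opening: 0.0004
```

```bash
python3 - <<'E'
from chk import *
st();chk('9'); 
d=load('t9'); crop(d,240,170,400,290,5,'c16'); crop(load('s9'),240,180,400,280,5,'c17')
E
```

```text
t 22.8 p [ 532.9 -292.   174.7] F [ 0.04  0.47 -0.06] open 0.4 yawx -91.19
((524.4310913085938, 16.351470947265625), (30.155506134033203, 61.30864715576172), 38.3000373840332)
((460.6589660644531, -32.46498107910156), (32.65543746948242, 61.656463623046875), 37.118404388427734)
head yaw 37.43342734985468 80.31145588642362
t [127.0, 127.2, 127.4, 127.4, 126.8, 126.6, 126.8, 126.9, 127.2, 127.2] ticks [(116.8, 79), (121.8, 68), (127.1, 67), (132.5, 64), (137.4, 78)]
s [128.2, 127.9, 127.6, 127.4, 127.3, 127.1, 127.5, 127.7, 127.7, 127.5] ticks [(117.3, 154), (122.4, 169), (127.5, 189), (132.8, 159), (135.4, 146), (137.8, 179)]
```

View pics/c16.png

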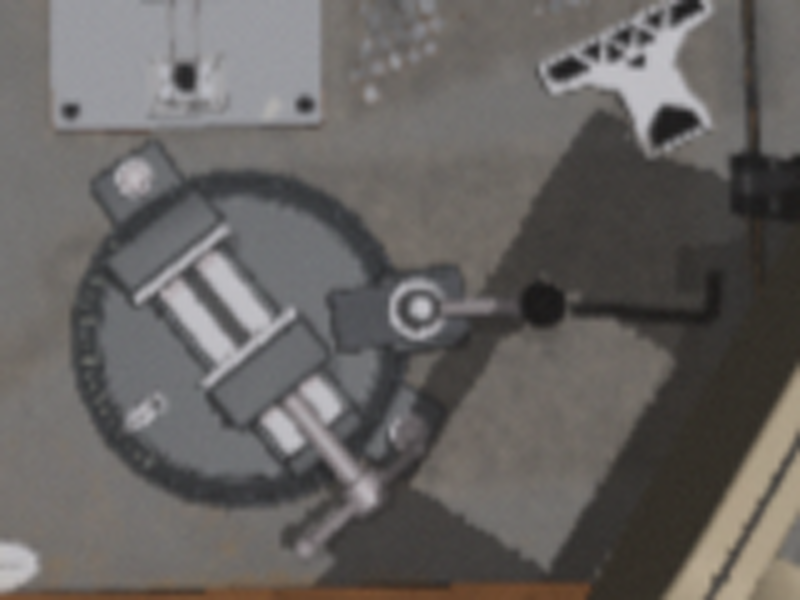

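View pics/c17.png

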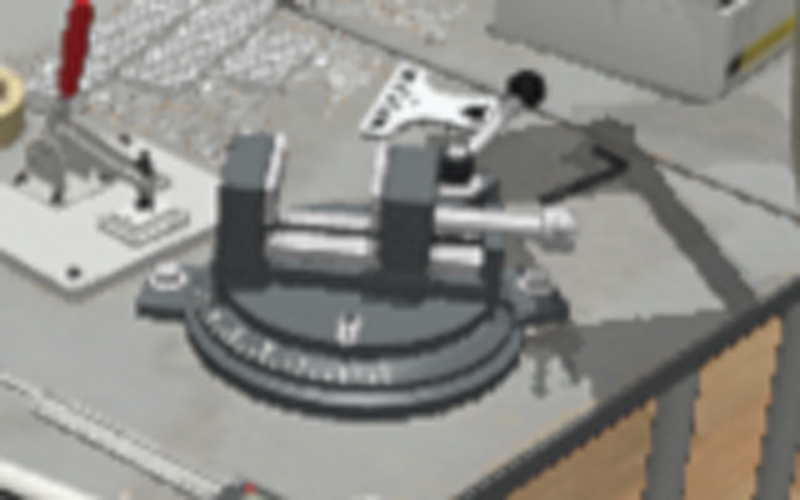

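Head unmoved by the clamping, pointer on the 30 line, robot clear. Handing in.

```bash
python3 -c "
from h import *
print(close_job())"
```

```text
the job is handed in; nothing more can be done
None
```

The vise head is set over to the 30 degree line, the base clamp is done up, and the job was handed in at about 23 s with the robot clear of everything. `close_job()` gives no verdict, so what follows rests on my own readings.

- **Slackening:** I pushed the ball lever anticlockwise about 1 rad with shut fingers. The push needed fell from about 7.5 N to almost nothing.
- **Swinging the head:** I gripped the fixed jaw and swung it to about 36.7° world yaw. The cameras then showed the pointer 0.5 to 0.9° short of the line. I gripped again and added 0.7°, which brought it to 37.4°.
- **Clamping:** I pushed the lever clockwise in small steps until the square push on the ball read 14.6 to 14.8 N. That took the lever about 24° past where it was found. I then backed off.

**Last checks:**
- **Pointer:** Measured as an angle about the swivel axis, the pointer stood at about 127.0° against 127.1° for the 30 degree line in the top view. In the scene view it was 127.5° against 127.5°.
- **Head:** It read 37.4° after clamping against 37.5° before, so clamping did not move it.
- **Hex key and truss plate:** Both are where they were in the pictures. I did not measure the caliper or the pen, but the arm did not go near them.

**Uncertainties:**
- **Swivel axis:** My estimates of its position disagreed by about 1.5 mm between the jaws and the foot. Judging the pointer against the scale lines right beside it leaves perhaps 0.5° of doubt in the setting.
- **Push readings:** They scattered by up to about 1 N, because the finger stuck and slipped on the ball.
- **Locked head:** I did not push on the head afterwards to test the lock; that rests on the lever force alone.

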